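Set up the slip-decorating place in a pottery

TASK

Make this place ready for slip decorating. First, with all bottles still capped as they are, clear the mat: slide both scrapers blade first all the way into the rack, one to a bay; then push the plaster bat with its clay bowl along the table, without lifting or tipping it, until it sits wholly inside the red ring on the mat. Only then lift the loose caps off the slip bottles and set each one upright (hollow side down, as it sat on the bottle) fully into a well of the white cap tray, one to a well, leaving the bottles standing and the cup, jar and tin where they are.

Things in the scene. Friction and masses are not known exactly. Their poses are not given: they have to be found in the camera images.
- mat: Thin printed mat lying on the table (no height worth counting), 300 x 360 mm, fixed. Origin at the centre of its rings, on the table. A thick red ring has inner radius 85 mm, outer 92 mm; thin black rings at 30, 60 and 130 mm.
- bat: Loose round plaster bat (disc), radius 70 mm, 22 mm thick, with a clay bowl stuck on it (rim radius 47 mm, top 60 mm above the table); about 0.6 kg together. Too wide to grip: push on the bat's edge with closed fingertips, low down. Origin at the centre of its underside, z up. It starts beyond the mat's centre (towards +x).
- scraper_red: Loose scraper lying flat on the mat, red band at the handle's end. Steel blade 65 long x 60 wide x 3 mm; wooden handle 95 x 24 x 18 mm, undersides flush. Origin: junction of blade and handle, underside, mid-width; +x to the blade's tip, -x along the handle, z up. 0.12 kg, centre of mass about 15 mm up the blade. Grip across the handle from above, about 20 mm behind the junction.
- scraper_red_tip (a point): Middle of the tip edge of scraper_red's blade, on its underside (65 mm ahead of the origin); same axes as the scraper.
- scraper_blue: Loose scraper lying flat on the mat, blue band at the handle's end. Steel blade 65 long x 60 wide x 3 mm; wooden handle 95 x 24 x 18 mm, undersides flush. Origin: junction of blade and handle, underside, mid-width; +x to the blade's tip, -x along the handle, z up. 0.12 kg, centre of mass about 15 mm up the blade. Grip across the handle from above, about 20 mm behind the junction.
- scraper_blue_tip (a point): Middle of the tip edge of scraper_blue's blade, on its underside (65 mm ahead of the origin); same axes as the scraper.
- rack: Fixed wooden scraper rack, 70 (x) x 160 (y) x 49 mm high, origin under its centre, +x from the mouths to the back wall (away from the robot). Two bays side by side, open at the front (-x): floor 30 mm high, 68 mm clear width, 11 mm clear height under 8 mm thick lips that overhang each side by 14 mm (the middle 40 mm is open above), 60 mm deep to the back wall.
- bay_left (a point): Middle of the mouth of the rack's left (+y) bay, on the bay floor, 30 mm above the table; same axes as the rack, +x into the bay.
- bay_right (a point): The same for the right (-y) bay.
- well_1 (a point): Centre of the floor of well 1 of the white cap tray (1 is at the +y end), 20 mm above the table; x across the tray's row, y along it, z up. The tray is fixed, 70 (x) x 254 (y) x 30 mm high, with four round wells in a row along y, 46 mm wide and 10 mm deep, 62 mm apart.
- well_2 (a point): Centre of the floor of well 2 of the white cap tray (1 is at the +y end), 20 mm above the table; x across the tray's row, y along it, z up.
- well_3 (a point): Centre of the floor of well 3 of the white cap tray (1 is at the +y end), 20 mm above the table; x across the tray's row, y along it, z up.
- well_4 (a point): Centre of the floor of well 4 of the white cap tray (1 is at the +y end), 20 mm above the table; x across the tray's row, y along it, z up.
- bottle_1: White slip bottle with a band in blue, loose, 0.22 kg: body radius 23 mm, shoulder 62 mm high, above it a collar of radius 12.5 mm (9 mm) and a small nozzle up to 80 mm. Origin at the centre of its underside, z up. Some bottles start without a cap.
- cap_1: Blue cap resting loosely over the nozzle of bottle_1 on its shoulder: radius 20 mm, 34 mm high, 25 g, hollow below (20 mm deep, bore radius 15 mm), solid in its top 14 mm. Origin at the centre of its underside (62 mm above the table on the bottle), z up. Lift it straight up at least 25 mm to clear the nozzle. May be absent.
- bottle_2: White slip bottle with a band in green, loose, 0.22 kg: body radius 23 mm, shoulder 62 mm high, above it a collar of radius 12.5 mm (9 mm) and a small nozzle up to 80 mm. Origin at the centre of its underside, z up. Some bottles start without a cap.
- cap_2: Green cap resting loosely over the nozzle of bottle_2 on its shoulder: radius 20 mm, 34 mm high, 25 g, hollow below (20 mm deep, bore radius 15 mm), solid in its top 14 mm. Origin at the centre of its underside (62 mm above the table on the bottle), z up. Lift it straight up at least 25 mm to clear the nozzle. May be absent.
- bottle_3: White slip bottle with a band in yellow, loose, 0.22 kg: body radius 23 mm, shoulder 62 mm high, above it a collar of radius 12.5 mm (9 mm) and a small nozzle up to 80 mm. Origin at the centre of its underside, z up. Some bottles start without a cap.
- cap_3: Yellow cap resting loosely over the nozzle of bottle_3 on its shoulder: radius 20 mm, 34 mm high, 25 g, hollow below (20 mm deep, bore radius 15 mm), solid in its top 14 mm. Origin at the centre of its underside (62 mm above the table on the bottle), z up. Lift it straight up at least 25 mm to clear the nozzle. May be absent.
- bottle_4: White slip bottle with a band in orange, loose, 0.22 kg: body radius 23 mm, shoulder 62 mm high, above it a collar of radius 12.5 mm (9 mm) and a small nozzle up to 80 mm. Origin at the centre of its underside, z up. Some bottles start without a cap.
- cap_4: Orange cap resting loosely over the nozzle of bottle_4 on its shoulder: radius 20 mm, 34 mm high, 25 g, hollow below (20 mm deep, bore radius 15 mm), solid in its top 14 mm. Origin at the centre of its underside (62 mm above the table on the bottle), z up. Lift it straight up at least 25 mm to clear the nozzle. May be absent.
- water_cup: Bystander: loose blue cup, radius 34, 80 mm high; origin under its centre.
- glaze_jar: Bystander: loose terracotta-coloured jar, radius 30, 75 mm high; origin under its centre.
- powder_tin: Bystander: loose tin, radius 36, 80 mm high; origin under its centre.

How it is judged:
By the outcome, as a careful person would: the job done as asked, in the order asked, and still so for the second after the job is handed in, with the robot touching nothing.
Of cap_1, cap_2, cap_3, cap_4 only 3 to 4 are there at a start; the rules pass over those that are not, and their reading is None.
At some moment in a run one of bat, scraper_red, scraper_blue may be knocked a few centimetres aside while the robot is not near it.
It also fails if it takes over 192 s, if anything falls off the work surface, if the arm or the gripper's body presses on something with over 40 N, if the wrist force passes 120 N, or if a joint passes its speed limit or range.

ROBOT

A 6-joint arm with a two-finger parallel gripper is mounted at the origin on the work surface. World frame = base frame: x ahead of the robot, y to its left, z up, the work surface at z = 0. Lengths are in m, angles in rad, forces in N, time in s.
With the tool pointing down it reaches from about 0.375 to 0.9 m from the base axis. Payload 3.1 kg.
Tool frame: the origin (TCP) lies at the very end of the fingers, on their centre line; the grasp point (between the pads) lies 19 mm behind it; x points along the fingers, y is the direction in which the jaws open and shut, and the axes are right-handed (so a half turn about x gives the same grasp; the last joint's range is limited). The gripper opens to 85 mm and grips with 20 to 120 N. Pads are 22 mm wide; open, the fingers measure 114 mm over their backs; the gripper's body (76 mm by 85 mm) begins 54 mm behind the grasp point. The pads swing forward as they close: fully open they stand 13 mm farther back than shut.
Start: joints at [-1.325, 0.527, 1.433, -0, 1.181, -0.178], TCP at [0.257, -0.57, 0.231] pointing down, gripper open.
Joint ranges: [-3.08, 3.08], [-0.75, 2.2], [0.22, 2.44], [-1.43, 4.57], [0, 2.65], [-2.85, 2.85]. Speed limits (rad/s): [2.79, 2.79, 3.14, 3.14, 3.14, 3.14].

INTERFACE

Orientations are given as a unit quaternion [x, y, z, w].
In Python, from station import manip gives the robot as it stands.
- The arm moves only by the shell command python3 -m jog 'ROWS' [FORCE]. ROWS is a JSON object of lists of equal length, an entry for each row: "linear": the shift along the tool's x, y, z in cm, a list of three; "twist": the turn about the tool's x in rad; "claw": the opening, from -1 (shut) to 1 (fully open). A call has 1 to 20 rows; each row is the pose to reach, as a shift and turn from the pose commanded when the call began, along the tool's axes at that moment; what a row does not reach only later rows make up. A row lasts 1/12 s, in which the tool goes at most 41.7 mm and 7.16 degrees, less where a joint would pass 70% of its speed; a pose out of reach is approached as far as the arm can. A call with a gripper value outside its range is refused whole. The fingers move at their own pace and stop on an object; FORCE is the grip in N (left out, the last holds). Time passes only in rows, so rows that repeat a pose let the fingers close. It gives the time, the measured TCP pose, the force and the opening at its end, in the units of the state.
- manip.sense(): the state, without advancing time (a new reading comes with each control period).
- manip.snapshot(name): name is "scene" or "top" or "wrist"; returns a dict with "pixels" (480x640x3 uint8, red, green, blue), "camera_matrix" (3x3 intrinsics, pixels), "R" (3x3) and "t" (3): a world point X has camera coordinates R X + t. Camera axes: x right, y down, z forward; pixel columns grow to the right and rows downward; lengths in m; the calibration is good to about 2 mm. The wrist camera is an equidistant fisheye: a pixel r from the principal point sees the ray r / f radians off the axis. A picture is of the moment at which its call begins. There is no depth.
- manip.sign_off(): hands the job in, once; it reports no verdict.
The state is a dict: "t": time; "q": joint angles; "qd": joint speeds; "tau": joint torques, N m; "tcp_pos": TCP position; "tool_rot": TCP orientation; "force": force on the tool from outside, world axes, zero at the start; "ft_torque": the same for the moment, N m; "finger_gap": opening from 0.0 (shut) to 1.0 (fully open).
Only numpy, scipy, OpenCV 4.12 (cv2) and the standard library are available. Lean on these libraries where they do the work, as an engineer would, in place of code of your own. Each camera call takes 0.05 s, during which the arm holds its last target.

## Working session

There is one attempt and no reset: what is moved stays moved. The work goes in short steps, Python scripts to look and compute and a shell command to move; the robot and the scene stay as the last step left them, time stands still between calls to the robot, and variables do not carry over. Pictures are saved under pics/ and viewed, and the job is handed in when it is done.

```bash
ls; mkdir -p pics
python3 - <<'E'
from station import manip
import cv2
print(manip.sense())
for n in("scene","top","wrist"):
    s=manip.snapshot(n); cv2.imwrite(f"pics/{n}0.png",s["pixels"][:,:,::-1]); print(n,s["camera_matrix"],s["R"],s["t"])
E
```

```text
pics
{'t': 0.0, 'q': array([-1.32543564e+00,  5.28436436e-01,  1.43389851e+00, -5.81781004e-06,
        1.18138538e+00, -1.78496721e-01]), 'qd': array([ 0.00031676,  0.00106739, -0.0004583 ,  0.00040496,  0.00074352,
       -0.00055307]), 'tau': array([-1.77387374e-04, -4.42355633e+01, -1.78022772e+01, -2.71598055e-04,
        8.52123223e-03, -7.27040231e-06]), 'tcp_pos': array([ 0.25690201, -0.56898227,  0.23035308]), 'tool_rot': array([-0.69125911, -0.14948941,  0.6913132 , -0.14798589]), 'force': array([-0.65698548,  0.2266571 , -0.40859785]), 'ft_torque': array([-0.00705024, -0.00321304, -0.07532005]), 'finger_gap': 1.0011206520909222}
scene [[589.46838357   0.         314.29581249]
 [  0.         589.46838357 232.62562897]
 [  0.           0.           1.        ]] [[ 0.8328143   0.55344772  0.01076853]
 [ 0.39402627 -0.57903298 -0.71376754]
 [-0.38879768  0.5986789  -0.70029989]] [-0.54071884 -0.13254439  1.79307155]
top [[511.70719797   0.         319.1596787 ]
 [  0.         511.70719797 242.22218864]
 [  0.           0.           1.        ]] [[-0.00201413 -0.99997843  0.00625227]
 [-0.99511657  0.00138724 -0.09869698]
 [ 0.09868617 -0.00642052 -0.99509789]] [0.06172328 0.59467363 1.20785976]
wrist [[371.64829954   0.         320.49410964]
 [  0.         371.64829954 240.36026659]
 [  0.           0.           1.        ]] [[ 0.41133937 -0.91148088 -0.00159135]
 [-0.87900085 -0.39714228  0.26388543]
 [-0.24115852 -0.10714767 -0.96455272]] [-0.62404071 -0.03413417  0.37709987]
```

View pics/scene0.png

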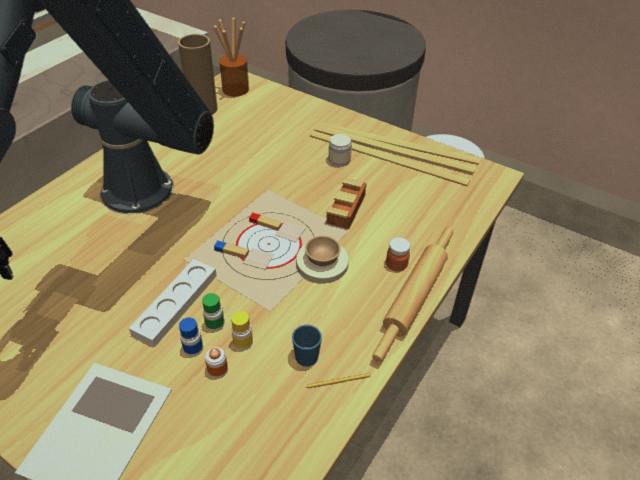

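View pics/top0.png

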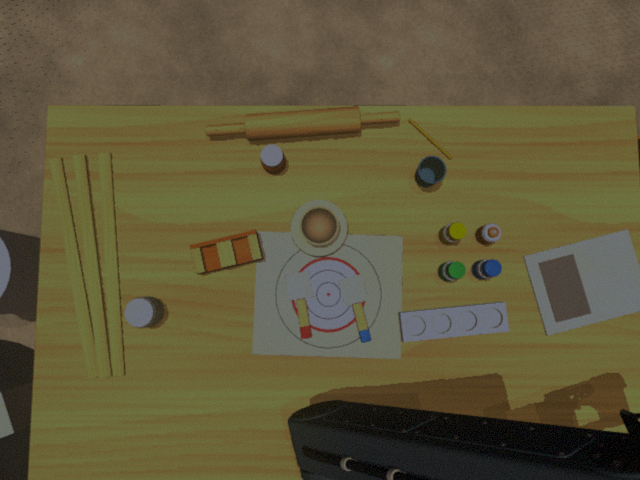

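View pics/wrist0.png

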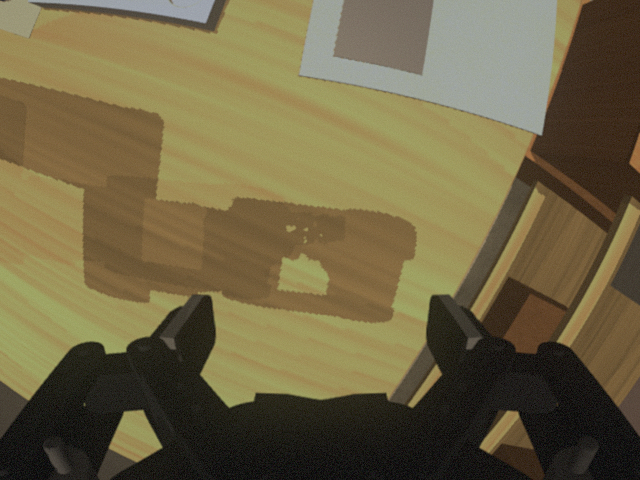

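```bash
cat > h.py <<'E'
import numpy as np, cv2
from station import manip
from scipy.spatial.transform import Rotation as Ro
def snap(n): return manip.snapshot(n)
def ray(s,uv):
    K,R,t=map(np.asarray,(s["camera_matrix"],s["R"],s["t"]))
    uv=np.atleast_2d(np.asarray(uv,float))
    d=np.c_[uv,np.ones(len(uv))]@np.linalg.inv(K).T@R
    return -R.T@t,d
def plane(s,uv,z):
    c,d=ray(s,uv); k=(z-c[2])/d[:,2]; return c+k[:,None]*d
def proj(s,X):
    K,R,t=map(np.asarray,(s["camera_matrix"],s["R"],s["t"]))
    p=(np.atleast_2d(X)@R.T+t)@K.T; return p[:,:2]/p[:,2:]
def save(s,name,box=None,k=1,draw=()):
    im=np.ascontiguousarray(s["pixels"][:,:,::-1])
    for u,v in draw: cv2.circle(im,(int(round(u)),int(round(v))),1,(255,0,255),-1)
    if box: x0,y0,x1,y1=box; im=im[y0:y1,x0:x1]
    cv2.imwrite("pics/"+name,cv2.resize(im,None,fx=k,fy=k,interpolation=cv2.INTER_CUBIC))
def go(p,yaw=None):
    """p: world target of TCP; yaw: world direction (rad) of tool y (jaws). prints linear cm in tool axes, twist"""
    st=manip.sense(); R=Ro.from_quat(st["tool_rot"]).as_matrix(); d=R.T@(np.asarray(p)-st["tcp_pos"])*100
    tw=0
    if yaw is not None:
        y=R.T@np.array([np.cos(yaw),np.sin(yaw),0]); tw=np.arctan2(y[2],y[1]); tw=(tw+np.pi/2)%np.pi-np.pi/2
    print("tcp",st["tcp_pos"].round(4),"q6",st["q"][5].round(2),"linear",d.round(2),"twist",round(tw,3))
    return d,tw
E
python3 - <<'E'
from h import *
s=snap("top"); save(s,"t1.png",(180,200,410,370),3.4)
s=snap("scene"); save(s,"s1.png",(120,170,440,390),2.5)
E
```

```text
(no output)
```

View pics/t1.png

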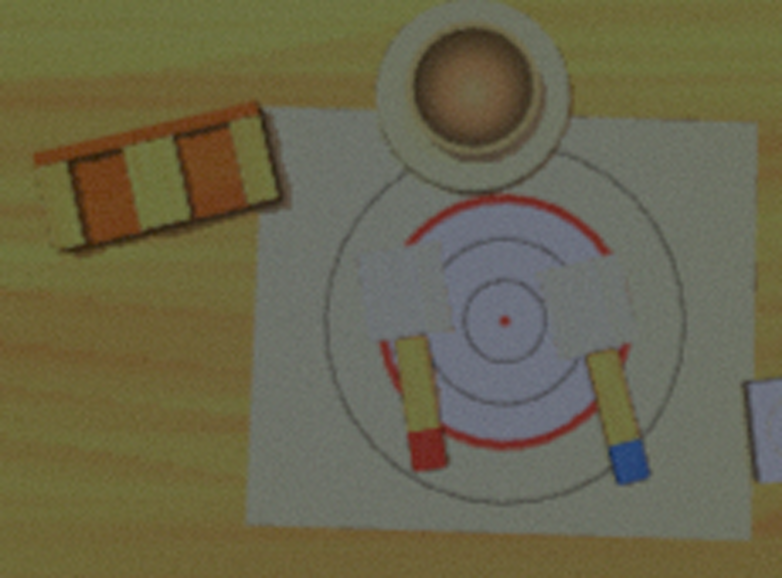

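View pics/s1.png

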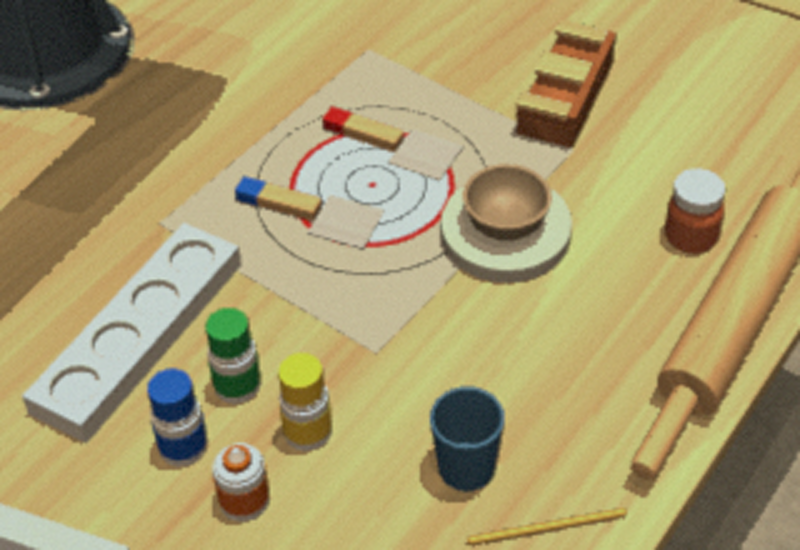

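Run:
```python
from h import *
s=snap("top"); save(s,"t2.png",(185,225,270,280),9)
s=snap("top"); save(s,"t3.png",(280,265,380,350),7)
```

```text
(no output)
```

View pics/t2.png

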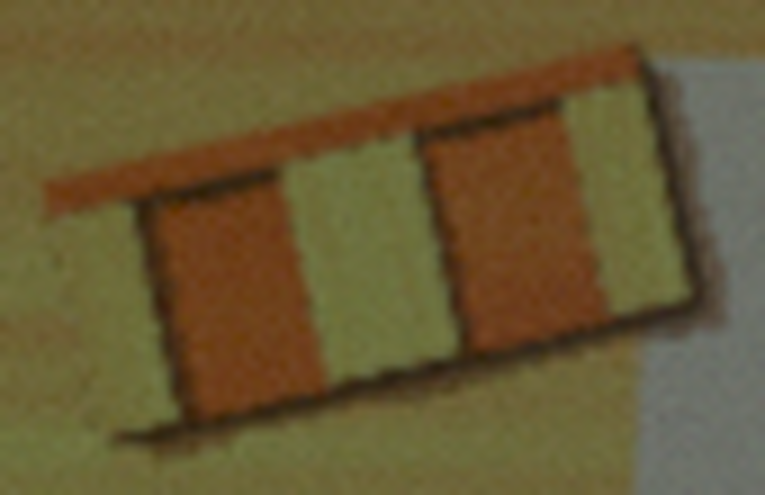

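View pics/t3.png

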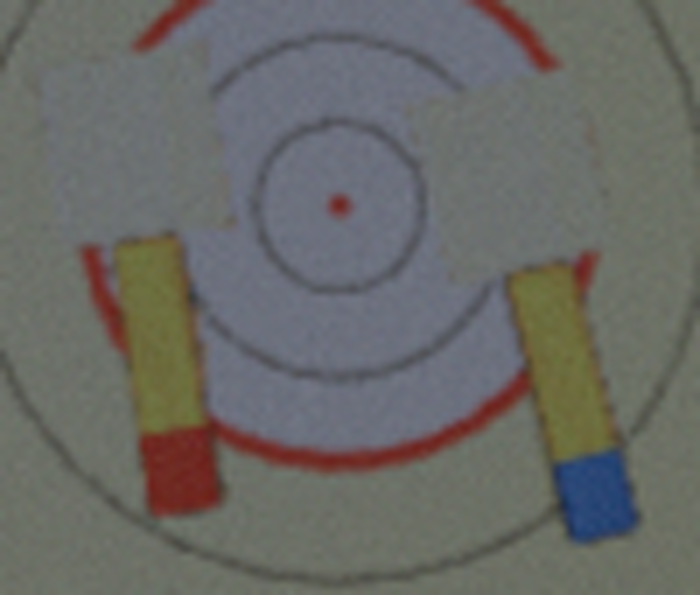

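Run:
```python
from h import *
s=snap("top")
def P(l,k,ox,oy,z): return plane(s,[((a+.5)/k-.5+ox,(b+.5)/k-.5+oy) for a,b in l],z)
f=lambda *l:P(l,9,185,225,.049)
A=f((110,432),(185,422),(328,388),(462,352),(608,317),(695,298)); print("front",A.round(4).tolist())
B=f((45,182),(640,42)); print("back",B.round(4).tolist(), np.linalg.norm(B[0]-B[1]))
dy=B[0]-B[1]; d2=A[0]-A[-1]
print("yaw rack from back",np.arctan2(-dy[0],dy[1]),"front",np.arctan2(-d2[0],d2[1]), np.linalg.norm(d2))
dm=np.polyfit(A[:,1],A[:,0],1); print(dm)
for n,h,b in (("red",[(150,515),(222,503),(115,243),(180,235)],[(40,72),(207,50),(235,225),(58,247)]),("blue",[(575,542),(638,527),(508,275),(575,265)],[(405,103),(585,75),(608,255),(448,285)])):
    H=P(h,7,280,265,.018); T=P(b,7,280,265,.003)
    j=(H[2]+H[3])/2; e=(H[0]+H[1])/2; d=j-e
    print(n,"junc",j.round(4),"end",e.round(4),"len",np.linalg.norm(d).round(4),"w",np.linalg.norm(H[0]-H[1]).round(4),"yaw",np.arctan2(d[1],d[0]).round(4))
    print("  blade",T.round(4).tolist()); t=(T[0]+T[1])/2;m=(T[2]+T[3])/2; d=t-m
    print("  blade yaw",np.arctan2(d[1],d[0]).round(4),t.round(4),m.round(4),np.linalg.norm(d))
print("mat c",P([(340,206)],7,280,265,0))
```

```text
front [[0.5212, 0.35, 0.049], [0.5238, 0.3304, 0.049], [0.5327, 0.293, 0.049], [0.5421, 0.258, 0.049], [0.5513, 0.2197, 0.049], [0.5562, 0.1969, 0.049]]
back [[0.5871, 0.3685, 0.049], [0.6242, 0.2121, 0.049]] 0.16075083543273605
yaw rack from back 0.2322995028132882 front 0.22468893532473938 0.15700732505093118
[-0.23639674  0.60281951]
red junc [0.459  0.1056 0.018 ] end [0.3671 0.0923 0.018 ] len 0.0928 w 0.025 yaw 0.1439
  blade [[0.5171, 0.1438, 0.003], [0.5247, 0.0853, 0.003], [0.4636, 0.0755, 0.003], [0.4561, 0.1372, 0.003]]
  blade yaw 0.133 [0.5209 0.1145 0.003 ] [0.4599 0.1064 0.003 ] 0.06153930512887028
blue junc [ 0.4481 -0.0302  0.018 ] end [ 0.3582 -0.0516  0.018 ] len 0.0924 w 0.0222 yaw 0.2338
  blade [[0.506, 0.0159, 0.003], [0.5157, -0.0473, 0.003], [0.4529, -0.0546, 0.003], [0.4427, 0.0013, 0.003]]
  blade yaw 0.1729 [ 0.5108 -0.0157  0.003 ] [ 0.4478 -0.0267  0.003 ] 0.06398070757944781
mat c [[0.47013485 0.03876273 0.        ]]
```

Run:
```python
from h import *
s=snap("scene")
c,sn=np.cos(.232),np.sin(.232); M=np.array([.5375,.2748]); x=np.array([c,sn]);y=np.array([-sn,c])
pts=[[*(M+a*x+b*y),z] for a in(0,.07) for b in(-.08,.08) for z in(.049,)]+[[*(M+b*y),.049] for b in(-.058,-.018,.018,.058)]+[[*(M+b*y),.03] for b in(-.072,-.004,.004,.072)]
D=[tuple(p) for p in proj(s,pts)]
save(s,"s2.png",(315,165,385,235),10,D)
pts=[]
for j,yw in((np.array([.459,.106]),.14),(np.array([.448,-.0295]),.225)):
    X=np.array([np.cos(yw),np.sin(yw)]);Y=np.array([-X[1],X[0]])
    pts+=[[*(j-a*X+b*Y),.018] for a in(0,.095) for b in(-.012,.012)]+[[*(j+.065*X+b*Y),.003] for b in(-.03,.03)]
save(s,"s3.png",(205,200,325,280),6.5,[tuple(p) for p in proj(s,pts)])
```

```text
(no output)
```

View pics/s2.png

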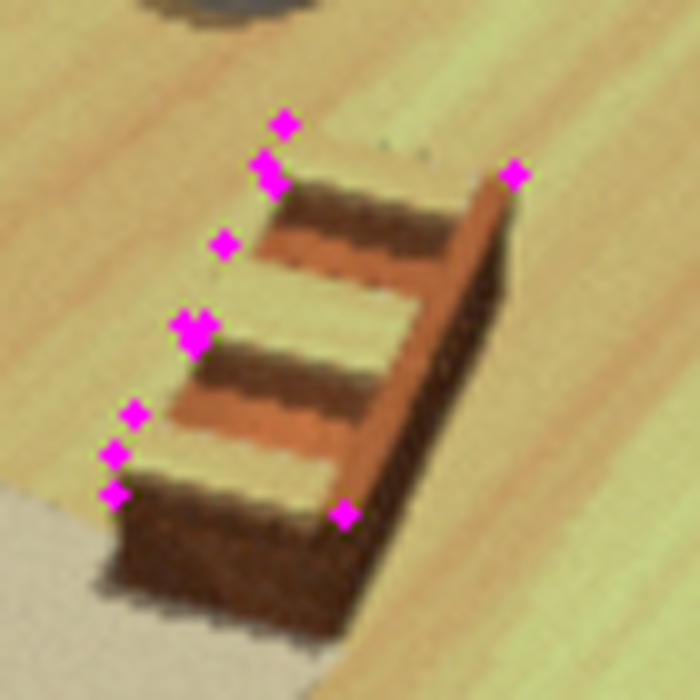

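View pics/s3.png

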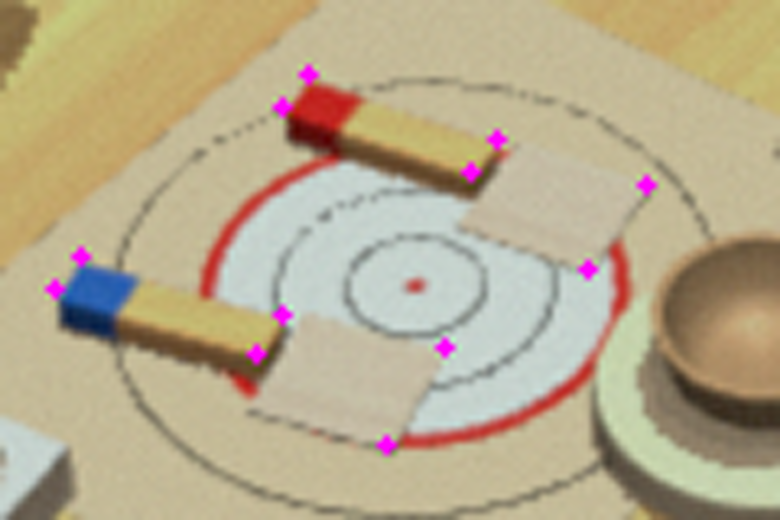

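Run:
```python
from h import *
print(Ro.from_quat(manip.sense()["tool_rot"]).as_matrix().round(3))
go([.439,.1035,.10],.142+np.pi/2)
```

```text
[[-0.     0.411 -0.912]
 [ 0.    -0.912 -0.411]
 [-1.    -0.    -0.   ]]
tcp [ 0.257  -0.5696  0.2312] q6 -0.18 linear [ 13.13 -53.87 -44.27] twist 0.282
```

```bash
python3 -m jog '{"linear":[[0,-53.9,-44.3],[0,-53.9,-44.3],[0,-53.9,-44.3],[0,-53.9,-44.3],[0,-53.9,-44.3],[0,-53.9,-44.3],[0,-53.9,-44.3],[0,-53.9,-44.3],[0,-53.9,-44.3],[0,-53.9,-44.3],[0,-53.9,-44.3],[0,-53.9,-44.3],[5,-53.9,-44.3],[10,-53.9,-44.3],[13,-53.9,-44.3],[13,-53.9,-44.3],[13,-53.9,-44.3],[13,-53.9,-44.3],[13,-53.9,-44.3],[13,-53.9,-44.3]],"twist":[0.28,0.28,0.28,0.28,0.28,0.28,0.28,0.28,0.28,0.28,0.28,0.28,0.28,0.28,0.28,0.28,0.28,0.28,0.28,0.28],"claw":[0.2,0.2,0.2,0.2,0.2,0.2,0.2,0.2,0.2,0.2,0.2,0.2,0.2,0.2,0.2,0.2,0.2,0.2,0.2,0.2]}' 40
python3 - <<'E'
from h import *
go([.439,.1035,.10],.142+np.pi/2)
s=snap("wrist"); save(s,"w1.png")
s=snap("top"); save(s,"t4.png")
E
```

```text
t: 2.12
tcp_pos: [0.4387, 0.1048, 0.1004]
tool_rot: [-0.704, -0.052, 0.706, -0.052]
force: [1.4, 0.3, 0.8]
finger_gap: 0.599
tcp [0.4387 0.1048 0.1004] q6 1.41 linear [ 0.04  0.13 -0.01] twist 0.005
```

View pics/w1.png

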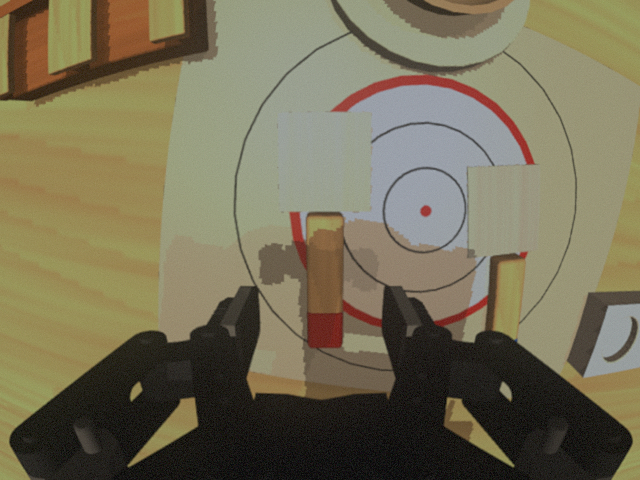

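View pics/t4.png

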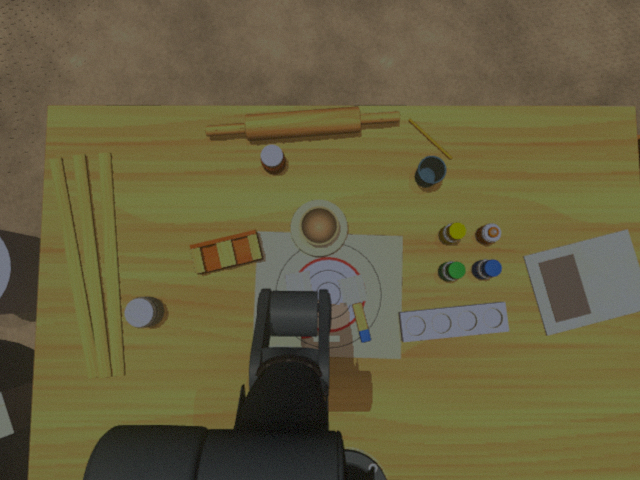

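```bash
cat >> h.py <<'E'
def wplane(s,uv,z):
    K,R,t=map(np.asarray,(s["camera_matrix"],s["R"],s["t"]))
    uv=np.atleast_2d(np.asarray(uv,float)); p=np.c_[(uv[:,0]-K[0,2])/K[0,0],(uv[:,1]-K[1,2])/K[1,1]]
    th=np.linalg.norm(p,axis=1,keepdims=True); d=np.c_[p/th*np.sin(th),np.cos(th)]@R
    c=-R.T@t; k=(z-c[2])/d[:,2]; return c+k[:,None]*d
E
python3 - <<'E'
from h import *
s=snap("wrist")
print(wplane(s,[(308,213),(342,213),(307,347),(343,347)],.018).round(4).tolist())
print("blade",wplane(s,[(276,112),(372,111),(291,212),(371,211)],.003).round(4).tolist())
print("mat",wplane(s,[(426,211)],0).round(4).tolist())
print("blue junction",wplane(s,[(491,255),(524,254)],.018).round(4).tolist())
E
```

```text
[[0.4606, 0.114, 0.018], [0.4637, 0.0933, 0.018], [0.3662, 0.1021, 0.018], [0.3697, 0.0771, 0.018]]
blade [[0.5204, 0.1436, 0.003], [0.5299, 0.083, 0.003], [0.4568, 0.1253, 0.003], [0.4651, 0.0731, 0.003]]
mat [[0.4705, 0.0348, 0.0]]
blue junction [[0.4509, -0.0132, 0.018], [0.4551, -0.0402, 0.018]]
```

Run:
```python
from h import *
go([.4405,.102,.005],.145+np.pi/2)
```

```text
tcp [0.4397 0.103  0.1022] q6 1.41 linear [ 9.72  0.11 -0.05] twist -0.002
```

```bash
cat >> h.py <<'E'
import json
# commanded pose: x,y,z, yaw of tool y axis. tool x = down (0,0,-1); tool z = x cross y
def cload(): return np.array(json.load(open("cmd.json")))
def axes(yaw):
    x=np.array([0,0,-1.]); y=np.array([np.cos(yaw),np.sin(yaw),0]); return np.c_[x,y,np.cross(x,y)]
def did(lin,tw=0):
    c=cload(); c[:3]+=axes(c[3])@np.array(lin)/100; c[3]-=tw; json.dump(c.tolist(),open("cmd.json","w"))
    st=manip.sense(); print("cmd",c.round(4),"meas",st["tcp_pos"].round(4),"F",st["force"].round(1),"gap",round(st["finger_gap"],3),"t",round(st["t"],2),"q6",st["q"][5].round(2))
def plan(p,yaw=None):
    c=cload(); d=axes(c[3]).T@(np.asarray(p)-c[:3])*100; tw=0
    if yaw is not None: tw=-((yaw-c[3]+np.pi/2)%np.pi-np.pi/2)
    print("PLAN linear",d.round(2),"twist",round(tw,3))
E
python3 - <<'E'
from h import *
json.dump([.257,-.57,.231,-1.147],open("cmd.json","w"))
did([13,-53.9,-44.3],.28)
plan([.4405,.102,.005],.145+np.pi/2)
E
```

```text
cmd [ 0.4392  0.1035  0.101  -1.427 ] meas [0.4397 0.103  0.1022] F [-0.8 -0.4 -0.3] gap 0.604 t 2.27 q6 1.41
PLAN linear [ 9.6   0.17 -0.11] twist -0.001
```

```bash
python3 -m jog '{"linear":[[3,0.2,-0.1],[6,0.2,-0.1],[8,0.2,-0.1],[9,0.2,-0.1],[9.6,0.2,-0.1],[9.6,0.2,-0.1],[9.6,0.2,-0.1],[9.6,0.2,-0.1],[9.6,0.2,-0.1],[9.6,0.2,-0.1],[9.6,0.2,-0.1],[9.6,0.2,-0.1]],"twist":[0,0,0,0,0,0,0,0,0,0,0,0],"claw":[0.2,0.2,0.2,0.2,0.2,0.2,-1,-1,-1,-1,-1,-1]}' 40
python3 - <<'E'
from h import *
did([9.6,.2,-.1])
s=snap("wrist"); save(s,"w2.png")
E
```

```text
t: 3.27
tcp_pos: [0.4413, 0.1019, 0.0066]
tool_rot: [0.706, 0.051, -0.704, 0.051]
force: [-0.1, -2.1, 7.4]
finger_gap: 0.267
cmd [ 0.4404  0.1017  0.005  -1.427 ] meas [0.4413 0.1019 0.0066] F [-0.1 -2.1  7.4] gap 0.267 t 3.27 q6 1.41
```

View pics/w2.png

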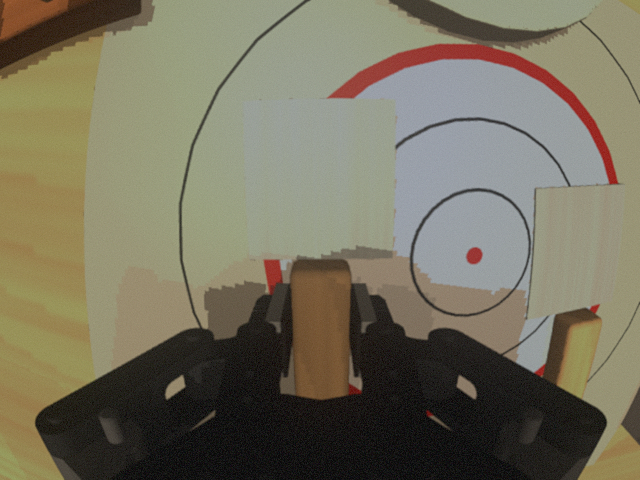

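Run:
```python
from h import *
s=snap("wrist")
W=wplane(s,[(293,264),(320,261),(349,264)],.018); print(W.round(4).tolist())
B=wplane(s,[(246,100),(395,99)],.003); print(B.round(4).tolist())
c=cload(); X=-axes(c[3])[:,2]; print(X, (W-c[:3])@X, (B-c[:3])@X)
c0,s0=np.cos(.232),np.sin(.232)
L=np.array([.529,.312]);x=np.array([c0,s0])
plan([*(L-.112*x),.08],.232+np.pi/2)
```

```text
[[0.4615, 0.1151, 0.018], [0.4641, 0.1053, 0.018], [0.4645, 0.0945, 0.018]]
[[0.5197, 0.1425, 0.003], [0.5284, 0.0852, 0.003]]
[0.98967911 0.14330128 0.        ] [0.02277786 0.02396426 0.0227781 ] [0.08429125 0.08473355]
PLAN linear [ -7.5  -18.56  -0.62] twist -0.088
```

```bash
python3 -m jog '{"linear":[[-2,0,0],[-4,0,0],[-6,0,0],[-7.5,-3,0],[-7.5,-6,0],[-7.5,-9,-0.3],[-7.5,-12,-0.5],[-7.5,-15,-0.6],[-7.5,-17,-0.6],[-7.5,-18.6,-0.6],[-7.5,-18.6,-0.6],[-7.5,-18.6,-0.6]],"twist":[0,0,0,0,-0.02,-0.04,-0.06,-0.088,-0.088,-0.088,-0.088,-0.088],"claw":[-1,-1,-1,-1,-1,-1,-1,-1,-1,-1,-1,-1]}' 60
python3 - <<'E'
from h import *
did([-7.5,-18.6,-.6],-.088)
s=snap("wrist"); save(s,"w3.png")
s=snap("top"); save(s,"t5.png",(150,200,390,380),3.3)
s=snap("scene"); save(s,"s5.png",(200,120,440,300),3.3)
E
```

```text
t: 4.37
tcp_pos: [0.4192, 0.2875, 0.0806]
tool_rot: [0.702, 0.083, -0.702, 0.083]
force: [0.9, -0.5, -1.2]
finger_gap: 0.26
cmd [ 0.4197  0.2866  0.08   -1.339 ] meas [0.4192 0.2875 0.0806] F [ 0.9 -0.5 -1.2] gap 0.26 t 4.37 q6 1.72
```

View pics/w3.png

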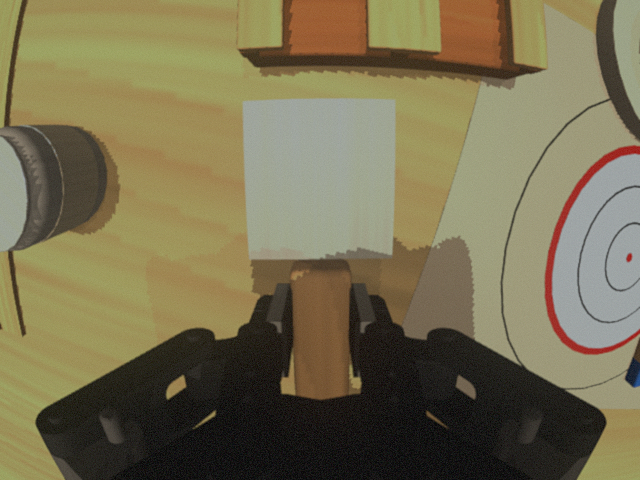

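View pics/t5.png

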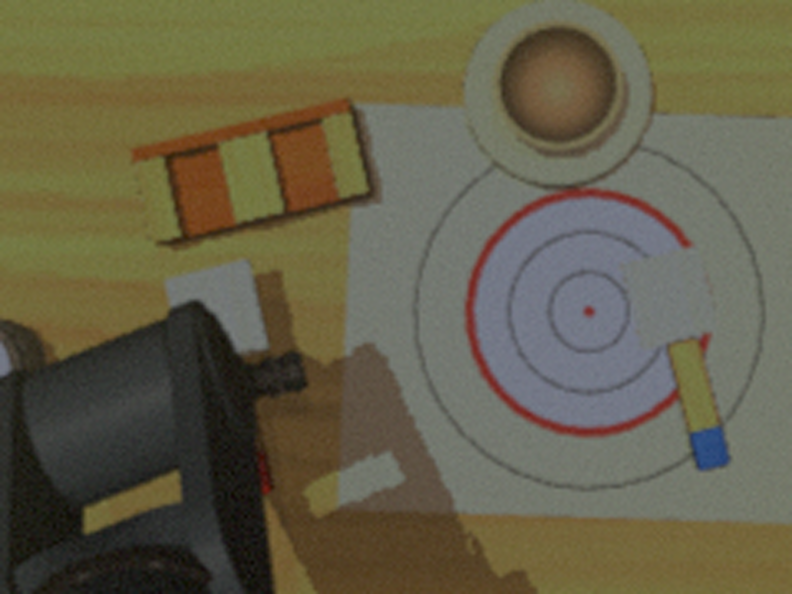

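View pics/s5.png

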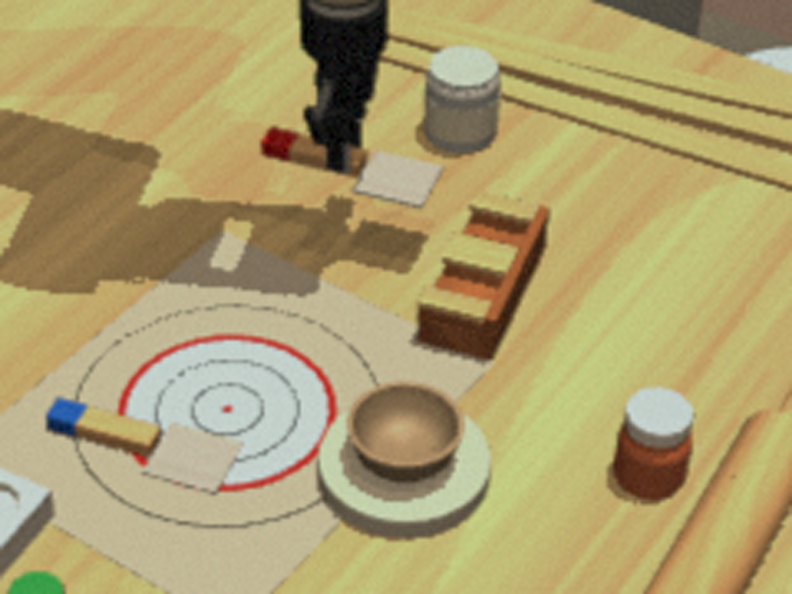

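Run:
```python
from h import *
s=snap("wrist"); c=cload(); A=axes(c[3]); X=-A[:,2]; Y=np.cross([0,0,1],X)
def rel(uv,z):
    W=wplane(s,uv,z)-c[:3]; return np.c_[W@X,W@Y].round(4).tolist()
print("lips front edges", rel([(238,52),(281,53),(369,52),(441,54),(515,66),(548,70)],.049))
print("blade tip",rel([(244,100),(395,99)],.078),"jun",rel([(249,259),(393,259)],.078))
```

```text
lips front edges [[0.1099, 0.0377], [0.1083, 0.0174], [0.1089, -0.023], [0.1106, -0.0579], [0.1098, -0.0985], [0.1112, -0.1196]]
blade tip [[0.083, 0.0288], [0.0833, -0.0293]] jun [[0.019, 0.0288], [0.019, -0.0305]]
```

```bash
python3 -m jog '{"linear":[[2,0.25,0],[4,0.25,0],[4.1,0.25,0],[4.1,0.25,-1],[4.1,0.25,-2],[4.1,0.25,-3],[4.1,0.25,-4],[4.1,0.25,-4],[4.1,0.25,-4]],"twist":[0,0,0,0,0,0,0,0,0],"claw":[-1,-1,-1,-1,-1,-1,-1,-1,-1]}' 60
python3 - <<'E'
from h import *
did([4.1,.25,-4])
s=snap("wrist"); save(s,"w4.png")
s=snap("scene"); save(s,"s6.png",(280,140,400,240),6)
E
```

```text
t: 5.32
tcp_pos: [0.4607, 0.294, 0.0399]
tool_rot: [0.703, 0.082, -0.702, 0.081]
force: [-0.3, -0.9, -1.4]
finger_gap: 0.263
cmd [ 0.4592  0.2933  0.039  -1.339 ] meas [0.4607 0.294  0.0399] F [-0.3 -0.9 -1.4] gap 0.263 t 5.32 q6 1.7
```

View pics/w4.png

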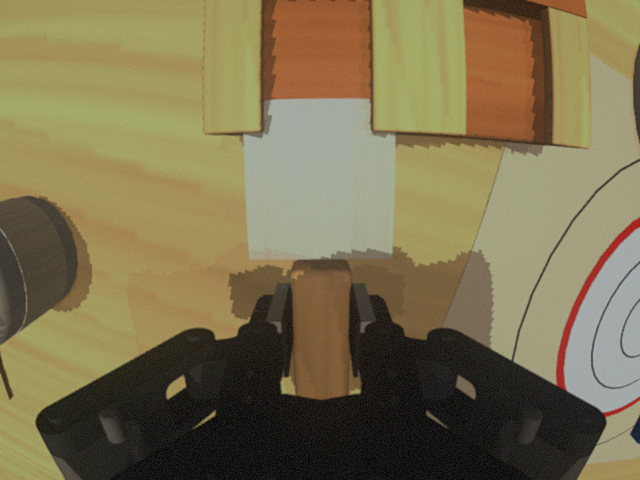

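View pics/s6.png

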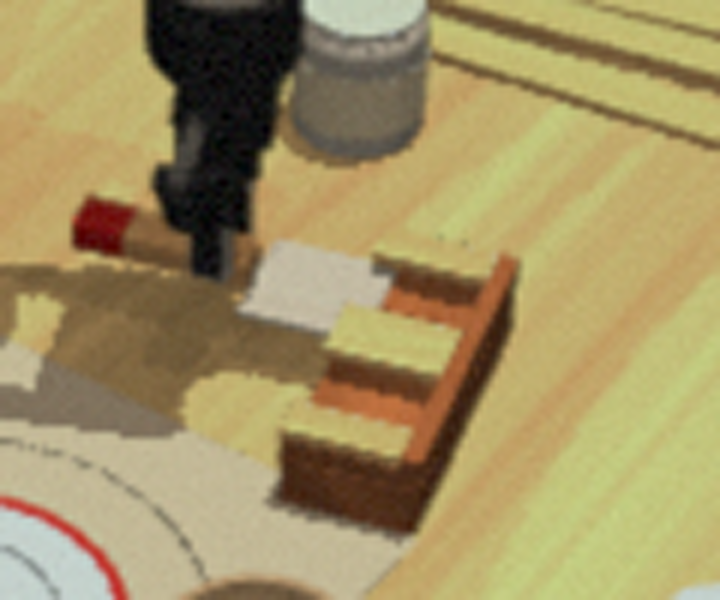

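```bash
python3 -m jog '{"linear":[[0,0.05,-1],[0,0.1,-2],[0,0.1,-3],[0,0.1,-3.8],[0,0.1,-4.1],[0,0.1,-4.3],[0,0.1,-4.4],[0,0.1,-4.4]],"twist":[0,0,0,0,0,0,0,0],"claw":[-1,-1,-1,-1,-1,-1,-1,-1]}' 60
python3 - <<'E'
from h import *
did([0,.1,-4.4])
s=snap("wrist"); save(s,"w5.png")
E
```

```text
t: 6.08
tcp_pos: [0.5021, 0.3027, 0.0392]
tool_rot: [-0.702, -0.082, 0.703, -0.082]
force: [-0.2, 0.4, -1.6]
finger_gap: 0.259
cmd [ 0.5023  0.3025  0.039  -1.339 ] meas [0.5021 0.3027 0.0392] F [-0.2  0.4 -1.6] gap 0.259 t 6.08 q6 1.69
```

View pics/w5.png

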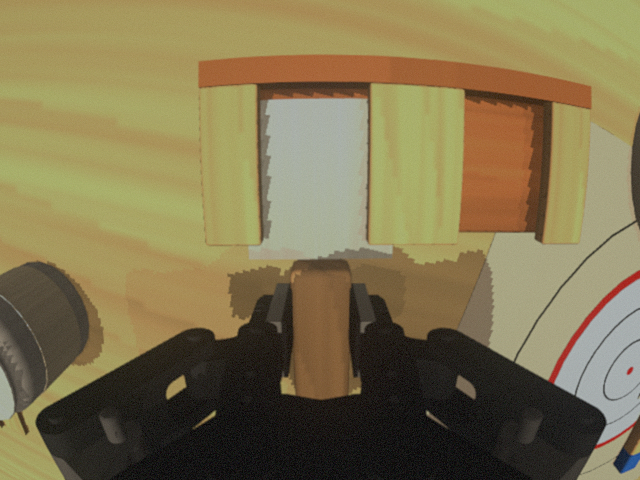

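```bash
python3 -m jog '{"linear":[[0.15,0.1,-0.1],[0.3,0.1,-0.2],[0.3,0.1,-0.3],[0.3,0.1,-0.4],[0.3,0.1,-0.5]],"twist":[0,0,0,0,0],"claw":[-1,-1,-1,-1,-1]}'
python3 - <<'E'
from h import *
did([.3,.1,-.5])
s=snap("wrist"); save(s,"w6.png",(180,40,600,300),1.8)
E
```

```text
t: 6.55
tcp_pos: [0.5066, 0.3028, 0.0367]
tool_rot: [-0.702, -0.082, 0.703, -0.082]
force: [-2.7, -0.9, 4.8]
finger_gap: 0.26
cmd [ 0.5074  0.3027  0.036  -1.339 ] meas [0.5066 0.3028 0.0367] F [-2.7 -0.9  4.8] gap 0.26 t 6.55 q6 1.69
```

View pics/w6.png

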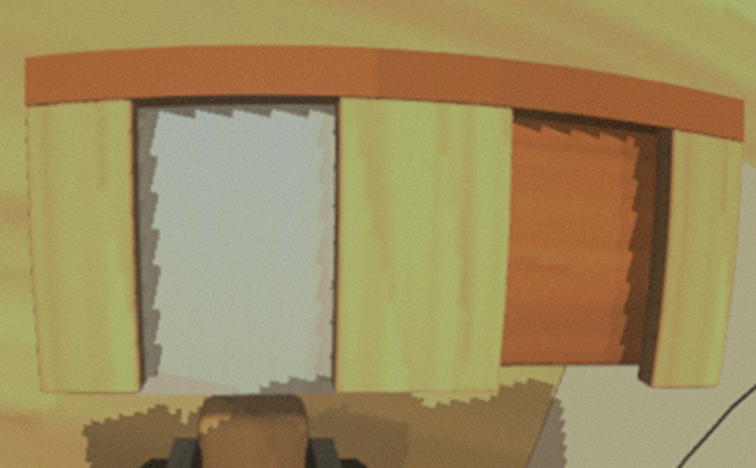

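```bash
python3 -m jog '{"linear":[[-0.05,0,-0.1],[-0.05,0,-0.2],[-0.05,0,-0.3],[-0.05,0,-0.3]],"twist":[0,0,0,0],"claw":[-1,-1,-1,-1]}'
python3 - <<'E'
from h import *
did([-.05,0,-.3])
s=snap("wrist"); save(s,"w7.png",(180,40,600,300),1.8)
E
```

```text
t: 6.93
tcp_pos: [0.5066, 0.3029, 0.0368]
tool_rot: [-0.7, -0.081, 0.705, -0.082]
force: [-8.7, -2.0, 8.8]
finger_gap: 0.26
cmd [ 0.5103  0.3033  0.0365 -1.339 ] meas [0.5066 0.3029 0.0368] F [-8.7 -2.   8.8] gap 0.26 t 6.93 q6 1.69
```

View pics/w7.png

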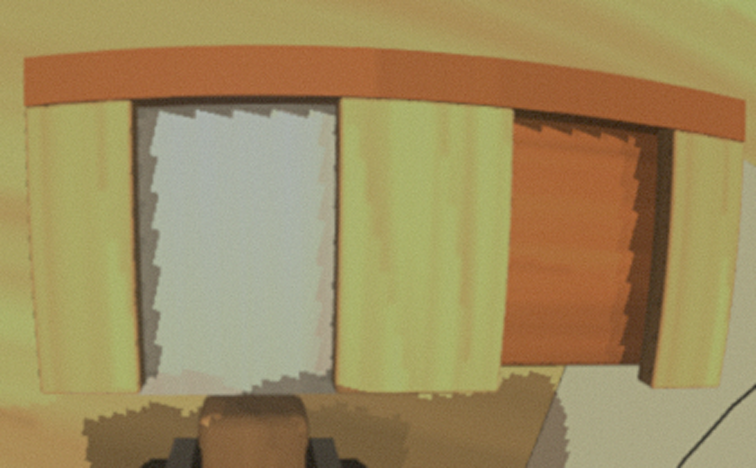

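```bash
python3 -m jog '{"linear":[[0,0,0.2],[0,0,0.3],[0,0,0.3],[0,0,0.3],[0,0,0.3],[-2,0,0.3],[-5,0,0.3],[-8,0,0.3],[-8,0,0.3]],"twist":[0,0,0,0,0,0,0,0,0],"claw":[-1,-0.1,-0.1,-0.1,-0.1,-0.1,0.2,0.2,0.2]}' 40
python3 - <<'E'
from h import *
did([-8,0,.3])
s=snap("wrist"); save(s,"w8.png")
plan([.4305,-.0325,.1],.21+np.pi/2)
E
```

```text
t: 7.73
tcp_pos: [0.5117, 0.3046, 0.1222]
tool_rot: [0.706, 0.083, -0.698, 0.081]
force: [0.6, 0.6, 0.3]
finger_gap: 0.595
cmd [ 0.5074  0.3027  0.1165 -1.339 ] meas [0.5117 0.3046 0.1222] F [0.6 0.6 0.3] gap 0.595 t 7.73 q6 1.69
PLAN linear [ 1.65 30.85 15.18] twist 0.022
```

View pics/w8.png

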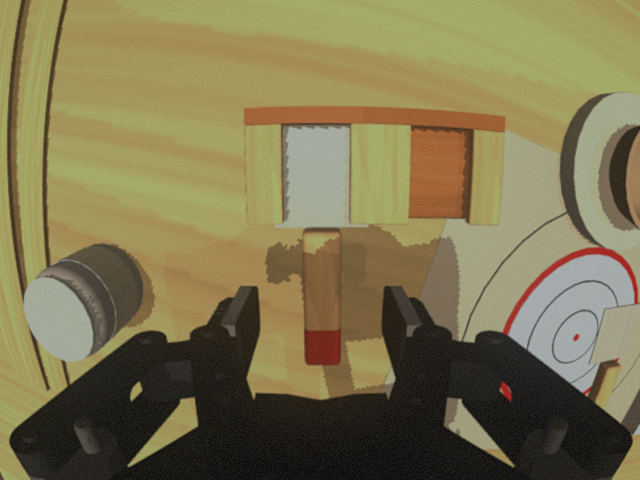

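```bash
python3 -m jog '{"linear":[[-2,30.9,15.2],[-2,30.9,15.2],[-2,30.9,15.2],[-2,30.9,15.2],[-2,30.9,15.2],[-2,30.9,15.2],[0,30.9,15.2],[1,30.9,15.2],[1.6,30.9,15.2],[1.6,30.9,15.2],[1.6,30.9,15.2],[1.6,30.9,15.2]],"twist":[0.02,0.02,0.02,0.02,0.02,0.02,0.02,0.02,0.02,0.02,0.02,0.02],"claw":[0.2,0.2,0.2,0.2,0.2,0.2,0.2,0.2,0.2,0.2,0.2,0.2]}' 40
python3 - <<'E'
from h import *
did([1.6,30.9,15.2],.02)
s=snap("wrist"); save(s,"w9.png")
s=snap("top"); save(s,"t9.png")
for i in range(3): snap("wrist"); print(manip.sense()["tcp_pos"].round(4))
E
```

```text
t: 8.78
tcp_pos: [0.4304, -0.0321, 0.1005]
tool_rot: [-0.703, -0.075, 0.703, -0.075]
force: [0.2, 0.2, 0.4]
finger_gap: 0.6
cmd [ 0.4304 -0.033   0.1005 -1.359 ] meas [ 0.4304 -0.0321  0.1005] F [0.2 0.2 0.4] gap 0.6 t 8.78 q6 1.02
[ 0.4309 -0.0316  0.1011]
[ 0.4309 -0.0316  0.1011]
[ 0.4308 -0.0317  0.1011]
```

View pics/w9.png

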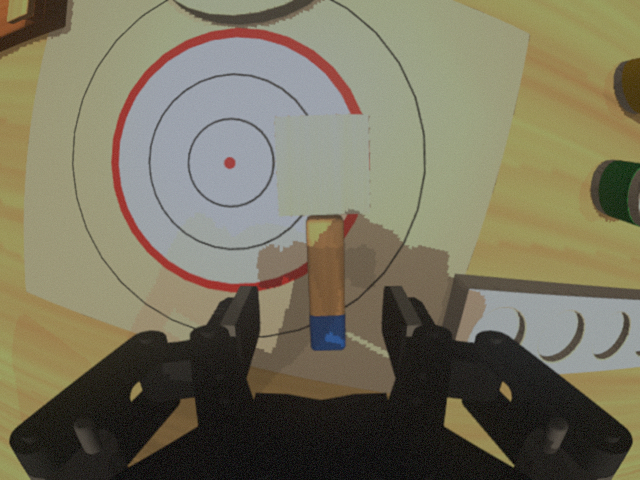

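View pics/t9.png

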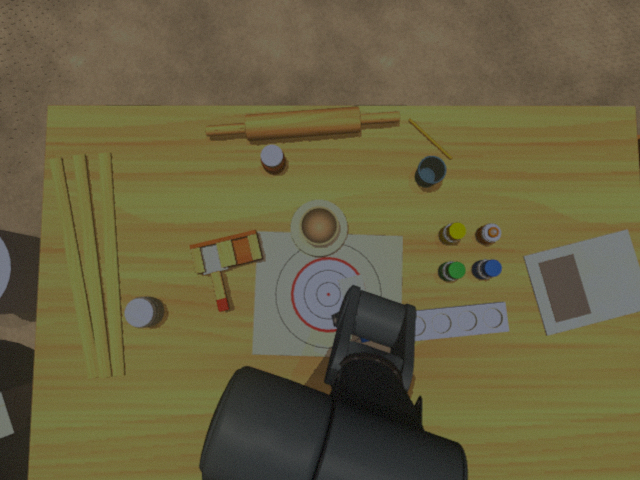

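```bash
python3 -m jog '{"linear":[[3,0.15,-0.1],[6,0.15,-0.1],[8,0.15,-0.1],[9,0.15,-0.1],[9.5,0.15,-0.1],[9.5,0.15,-0.1],[9.5,0.15,-0.1],[9.5,0.15,-0.1],[9.5,0.15,-0.1],[9.5,0.15,-0.1],[9.5,0.15,-0.1],[9.5,0.15,-0.1]],"twist":[0,0,0,0,0,0,0,0,0,0,0,0],"claw":[0.2,0.2,0.2,0.2,0.2,0.2,-1,-1,-1,-1,-1,-1]}' 60
python3 - <<'E'
from h import *
did([9.5,.15,-.1])
s=snap("wrist"); save(s,"w10.png")
c0,s0=np.cos(.232),np.sin(.232)
# right bay pre: red final actual tcp .5066,.3029 (+ lateral); right = -76mm along y
F=np.array([.507,.303]);x=np.array([c0,s0]);y=np.array([-s0,c0])
plan([*(F-.086*x-.076*y),.08],.232+np.pi/2)
E
```

```text
t: 10.03
tcp_pos: [0.4324, -0.034, 0.0069]
tool_rot: [0.704, 0.074, -0.702, 0.075]
force: [0.2, 1.9, 6.6]
finger_gap: 0.257
cmd [ 0.4317 -0.0343  0.0055 -1.359 ] meas [ 0.4324 -0.034   0.0069] F [0.2 1.9 6.6] gap 0.257 t 10.03 q6 1.02
PLAN linear [ -7.45 -23.62  -6.  ] twist -0.02
```

View pics/w10.png

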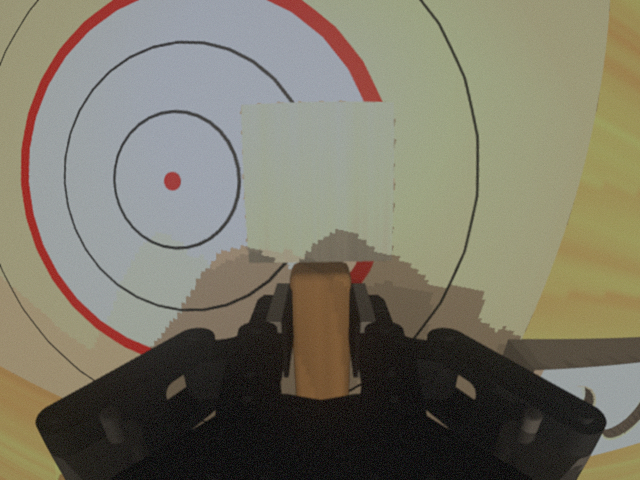

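```bash
python3 -m jog '{"linear":[[-2,0,0],[-4,0,0],[-6,0,0],[-7.5,-3,-1],[-7.5,-6,-2],[-7.5,-9,-3],[-7.5,-12,-4],[-7.5,-15,-5],[-7.5,-18,-5.5],[-7.5,-21,-6],[-7.5,-23.6,-6],[-7.5,-23.6,-6],[-7.5,-23.6,-6]],"twist":[0,0,0,0,0,0,0,0,0,-0.02,-0.02,-0.02,-0.02],"claw":[-1,-1,-1,-1,-1,-1,-1,-1,-1,-1,-1,-1,-1]}' 60
python3 - <<'E'
from h import *
did([-7.5,-23.6,-6],-.02)
s=snap("wrist"); save(s,"w11.png")
s=snap("top"); save(s,"t11.png",(150,200,390,380),3.3)
E
```

```text
t: 11.17
tcp_pos: [0.4401, 0.2105, 0.0811]
tool_rot: [0.702, 0.083, -0.702, 0.083]
force: [0.3, -0.4, -1.2]
finger_gap: 0.26
cmd [ 0.4408  0.2091  0.0805 -1.339 ] meas [0.4401 0.2105 0.0811] F [ 0.3 -0.4 -1.2] gap 0.26 t 11.17 q6 1.55
```

View pics/w11.png

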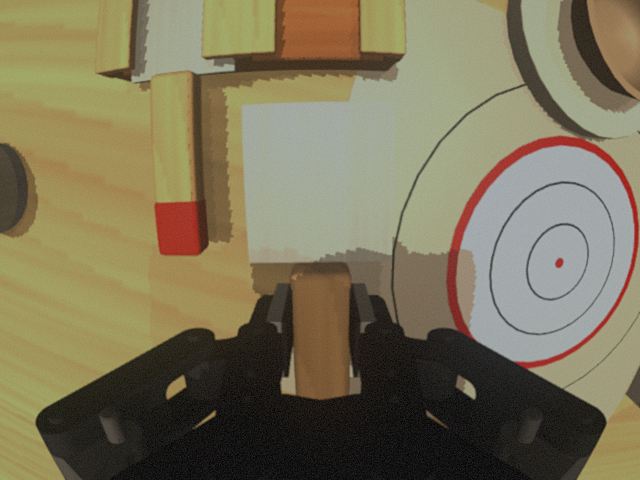

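View pics/t11.png

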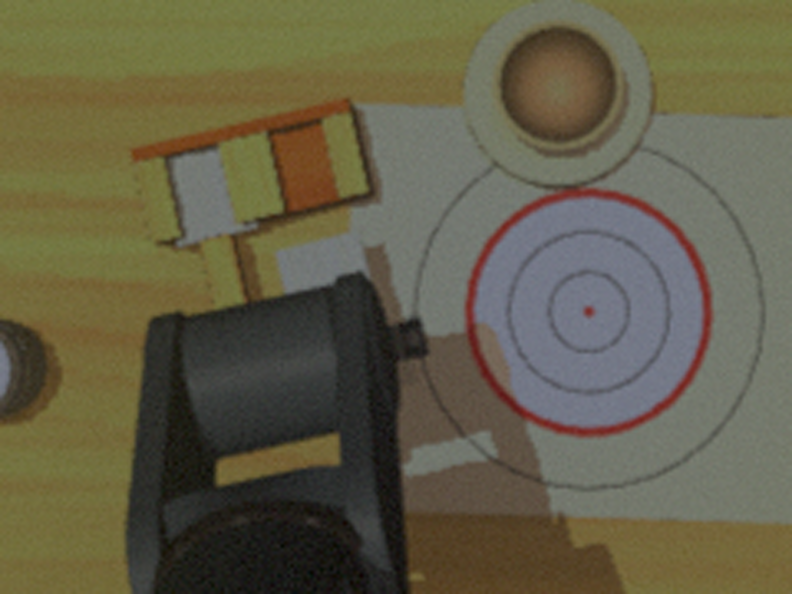

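Run:
```python
from h import *
s=snap("wrist"); c=cload(); A=axes(c[3]); X=-A[:,2]; Y=np.cross([0,0,1],X)
def rel(uv,z):
    W=wplane(s,uv,z)-c[:3]; return np.c_[W@X,W@Y].round(4).tolist()
print("lips", rel([(203,57),(275,57),(361,56),(404,53)],.049))
print("blade tip",rel([(243,104),(393,101)],.078),"jun",rel([(249,262),(392,262)],.078))
```

```text
lips [[0.1092, 0.0556], [0.1066, 0.0208], [0.1071, -0.0189], [0.1097, -0.0392]]
blade tip [[0.0816, 0.0298], [0.0827, -0.0282]] jun [[0.0176, 0.0295], [0.0176, -0.0298]]
```

```bash
python3 -m jog '{"linear":[[2,0.05,0],[4,0.05,0],[4.15,0.05,0],[4.15,0.05,-1],[4.15,0.05,-2],[4.15,0.05,-3],[4.15,0.05,-4],[4.15,0.05,-4],[4.15,0.05,-4]],"twist":[0,0,0,0,0,0,0,0,0],"claw":[-1,-1,-1,-1,-1,-1,-1,-1,-1]}' 60
python3 - <<'E'
from h import *
did([4.15,.05,-4])
s=snap("wrist"); save(s,"w12.png")
E
```

```text
t: 12.07
tcp_pos: [0.4813, 0.2184, 0.04]
tool_rot: [0.703, 0.082, -0.702, 0.082]
force: [0.3, -1.1, -0.7]
finger_gap: 0.262
cmd [ 0.4798  0.2178  0.039  -1.339 ] meas [0.4813 0.2184 0.04  ] F [ 0.3 -1.1 -0.7] gap 0.262 t 12.07 q6 1.55
```

View pics/w12.png

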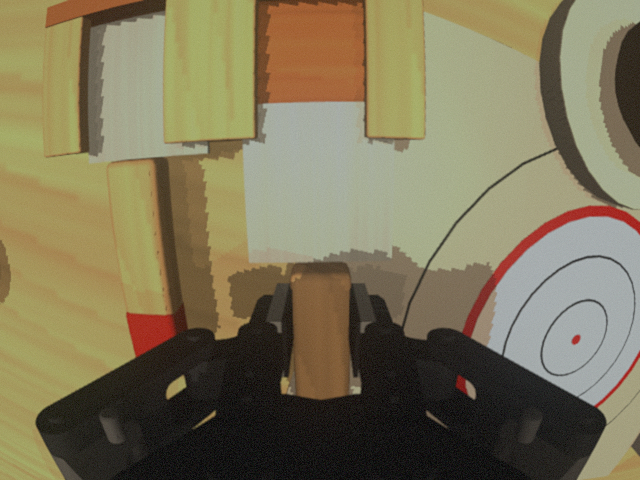

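```bash
python3 -m jog '{"linear":[[0,-0.15,0],[0,-0.25,-0.5],[0,-0.25,-1.5],[0,-0.25,-2.5],[0,-0.25,-3.4],[0,-0.25,-4],[0.15,-0.25,-4.2],[0.3,-0.25,-4.4],[0.3,-0.25,-4.5],[0.3,-0.25,-4.6],[0.3,-0.25,-4.6]],"twist":[0,0,0,0,0,0,0,0,0,0,0],"claw":[-1,-1,-1,-1,-1,-1,-1,-1,-1,-1,-1]}' 60
python3 - <<'E'
from h import *
did([.3,-.25,-4.6])
s=snap("wrist"); save(s,"w13.png")
E
```

```text
t: 13.03
tcp_pos: [0.5218, 0.2306, 0.0369]
tool_rot: [-0.701, -0.082, 0.704, -0.082]
force: [-3.3, -1.7, 7.2]
finger_gap: 0.259
cmd [ 0.524   0.2308  0.036  -1.339 ] meas [0.5218 0.2306 0.0369] F [-3.3 -1.7  7.2] gap 0.259 t 13.03 q6 1.56
```

View pics/w13.png

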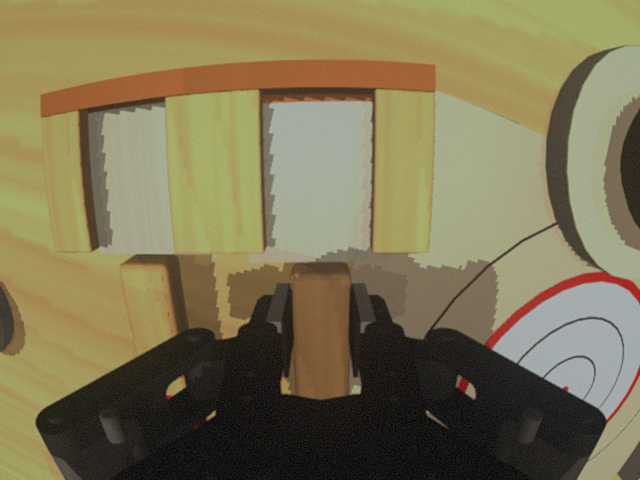

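```bash
python3 -m jog '{"linear":[[-0.05,0,-0.15],[-0.05,0,-0.3],[-0.05,0,-0.45],[-0.05,0,-0.45]],"twist":[0,0,0,0],"claw":[-1,-1,-1,-1]}' 60
python3 - <<'E'
from h import *
did([-.05,0,-.45])
s=snap("wrist"); save(s,"w14.png",(30,40,450,300),1.8)
E
```

```text
t: 13.42
tcp_pos: [0.525, 0.2315, 0.0369]
tool_rot: [-0.7, -0.082, 0.705, -0.082]
force: [-6.9, -2.3, 8.7]
finger_gap: 0.26
cmd [ 0.5284  0.2318  0.0365 -1.339 ] meas [0.525  0.2315 0.0369] F [-6.9 -2.3  8.7] gap 0.26 t 13.42 q6 1.56
```

View pics/w14.png

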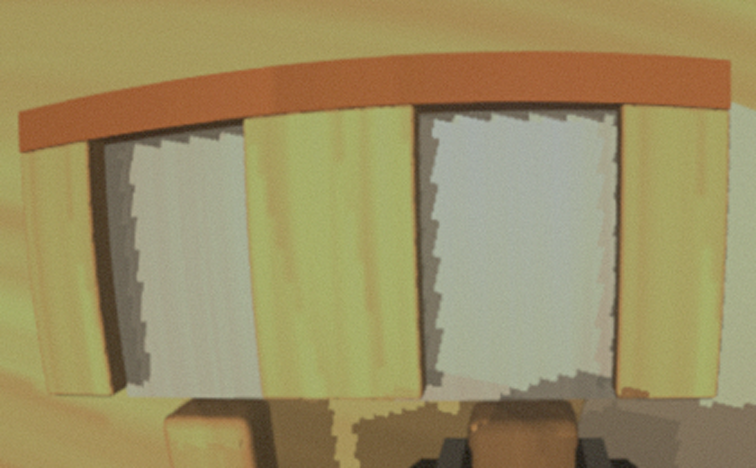

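```bash
python3 -m jog '{"linear":[[0,0,0.2],[0,0,0.3],[0,0,0.3],[0,0,0.3],[0,0,0.3],[-2,0,0.3],[-5,0,0.3],[-9,0,0.3],[-12,0,0.3],[-12,0,0.3],[-12,0,0.3]],"twist":[0,0,0,0,0,0,0,0,0,0,0],"claw":[-1,-0.1,-0.1,-0.1,-0.1,-0.1,-0.1,-1,-1,-1,-1]}' 40
python3 - <<'E'
from h import *
did([-12,0,.3])
s=snap("top"); save(s,"t15.png",(180,180,420,370),3.3)
s=snap("wrist"); save(s,"w15.png")
E
```

```text
t: 14.38
tcp_pos: [0.5272, 0.2318, 0.1589]
tool_rot: [0.704, 0.082, -0.7, 0.082]
force: [0.5, -0.8, 0.2]
finger_gap: -0.001
cmd [ 0.5255  0.2311  0.1565 -1.339 ] meas [0.5272 0.2318 0.1589] F [ 0.5 -0.8  0.2] gap -0.001 t 14.38 q6 1.56
```

View pics/t15.png

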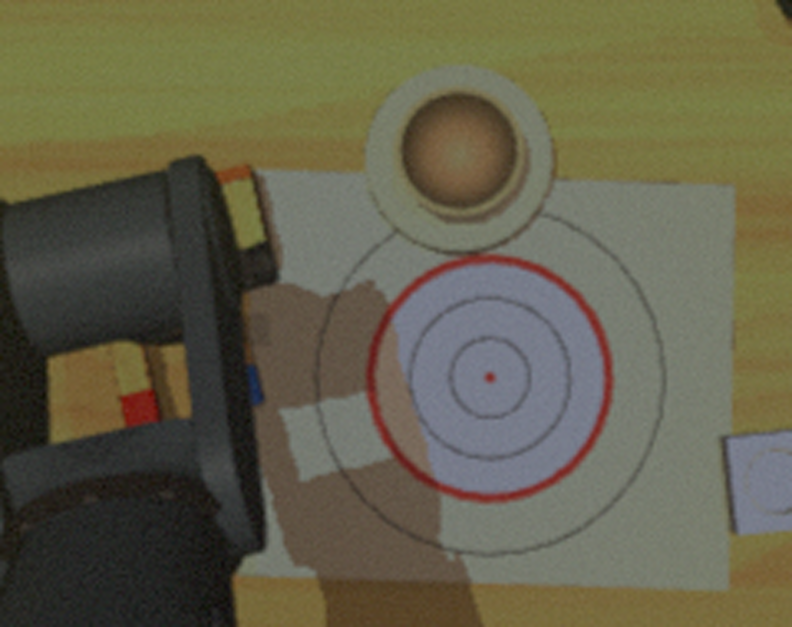

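View pics/w15.png

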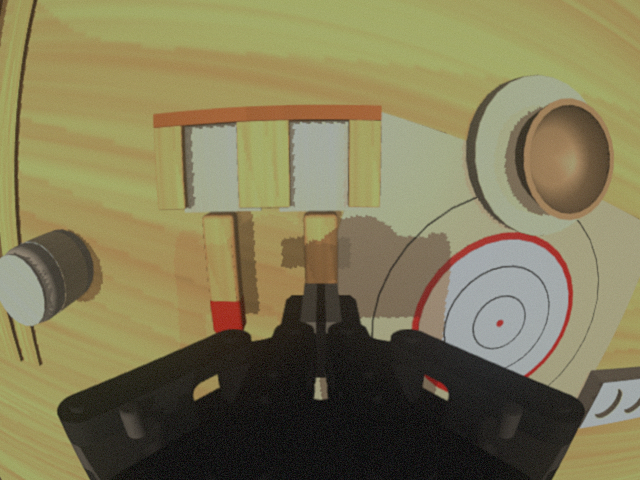

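Run:
```python
from h import *
s=snap("top"); 
def P(l,k,ox,oy,z): return plane(s,[((a+.5)/k-.5+ox,(b+.5)/k-.5+oy) for a,b in l],z)
print("cam",ray(s,(0,0))[0])
e=P([(366,158),(555,160),(460,65)],3.3,180,180,.022); print(e.round(4).tolist()); print(P([(460,253)],3.3,180,180,.022),P([(460,253)],3.3,180,180,0))
print("mat",P([(490,378)],3.3,180,180,0))
w=snap("wrist")
print("wrist mat",wplane(w,[(500,323)],0).round(4)); 
# rim of bowl in wrist, z=.06; top
print("bowl rim top cam", P([(399,148),(520,148),(460,93),(460,207)],3.3,180,180,.06).round(4).tolist())
print("bowl rim wrist", wplane(w,[(524,160),(613,160),(568,99),(566,218)],.06).round(4).tolist())
st=snap("scene"); save(st,"s15.png",(230,180,390,300),5)
```

```text
cam [0.47269484 0.06865209 1.26024528]
[[0.6316, 0.1303, 0.022], [0.6299, -0.0094, 0.022], [0.7011, 0.0607, 0.022]]
[[0.56114272 0.06100894 0.022     ]] [[0.56271418 0.06087315 0.        ]]
mat [[0.46965465 0.03878044 0.        ]]
wrist mat [[0.4681 0.0364 0.    ]]
bowl rim top cam [[0.6339, 0.1048, 0.06], [0.6338, 0.0181, 0.06], [0.6737, 0.061, 0.06], [0.5914, 0.0612, 0.06]]
bowl rim wrist [[0.6155, 0.1059, 0.06], [0.6443, 0.0194, 0.06], [0.6721, 0.0795, 0.06], [0.5861, 0.0531, 0.06]]
```

View pics/s15.png

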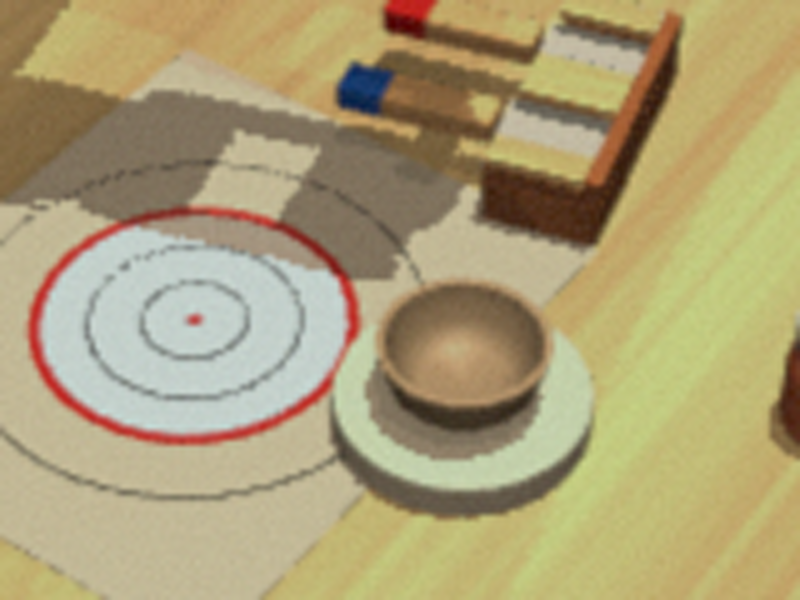

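Run:
```python
from h import *
s=snap("top"); print("jar top",plane(s,[(272,153)],.075),"pin",plane(s,[(303,138)],.03))
w=snap("wrist"); print("cam",-np.asarray(w["R"]).T@w["t"], manip.sense()["tcp_pos"])
plan([.736,.0748,.1565],-1.436); plan([.736,.0748,.009],-1.436)
```

```text
jar top [[0.80263978 0.17221734 0.075     ]] pin [[0.8529616  0.10003438 0.03      ]]
cam [0.58979305 0.24662235 0.29623446] [0.52474975 0.23121638 0.15536661]
PLAN linear [  0.    20.05 -16.9 ] twist 0.097
PLAN linear [ 14.75  20.05 -16.9 ] twist 0.097
```

```bash
python3 -m jog '{"linear":[[0,20,-16.9],[0,20,-16.9],[0,20,-16.9],[0,20,-16.9],[0,20,-16.9],[0,20,-16.9],[0,20,-16.9],[0,20,-16.9],[0,20,-16.9],[3,20,-16.9],[6,20,-16.9],[9,20,-16.9],[12,20,-16.9],[13.5,20,-16.9],[14.5,20,-16.9],[14.6,20,-16.9],[14.6,20,-16.9]],"twist":[0.097,0.097,0.097,0.097,0.097,0.097,0.097,0.097,0.097,0.097,0.097,0.097,0.097,0.097,0.097,0.097,0.097],"claw":[-1,-1,-1,-1,-1,-1,-1,-1,-1,-1,-1,-1,-1,-1,-1,-1,-1]}' 40
python3 - <<'E'
from h import *
did([14.6,20,-16.9],.097)
s=snap("top"); save(s,"t16.png",(180,100,420,370),2.5)
s=snap("scene"); save(s,"s16.png",(200,150,440,330),3)
E
```

```text
t: 16.15
tcp_pos: [0.736, 0.0762, 0.0113]
tool_rot: [0.706, 0.048, -0.705, 0.048]
force: [-0.8, -0.5, 0.9]
finger_gap: 0.003
cmd [ 0.7359  0.0753  0.0105 -1.436 ] meas [0.736  0.0762 0.0113] F [-0.8 -0.5  0.9] gap 0.003 t 16.15 q6 1.39
```

View pics/t16.png

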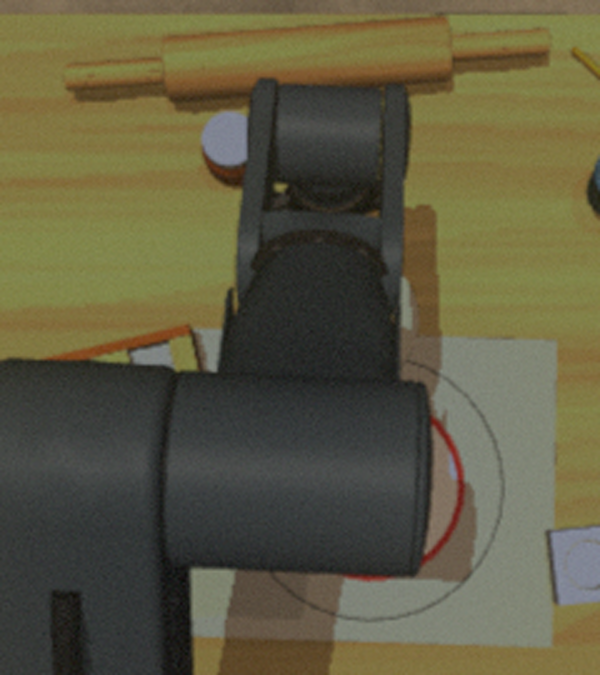

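View pics/s16.png

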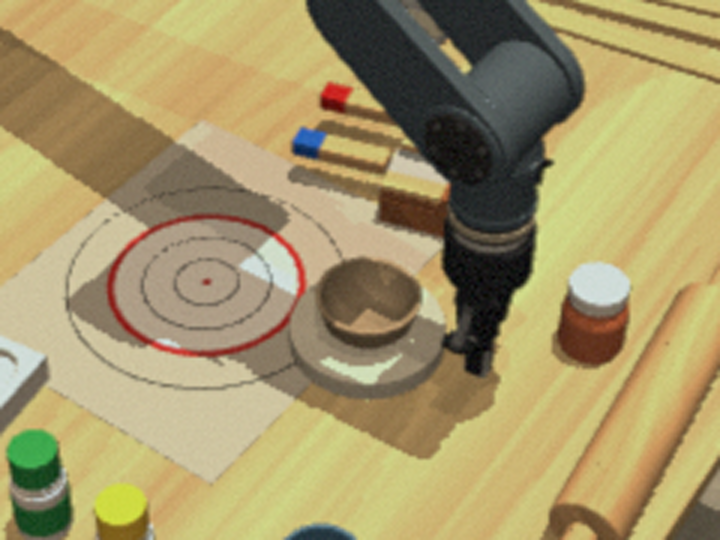

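```bash
python3 -m jog '{"linear":[[0,0,0.7],[0,0,1.4],[0,0,2.0],[0,0,2.5],[0,0,3],[0,0,3.5],[0,0,4],[0,0,4.6],[0,0,5.2],[0,0,5.8],[0,0,6.4],[0,0,7],[0,0,7.6],[0,0,8.2],[0,0,8.8],[0,0,9.4],[0,0,9.8],[0,0,10],[0,0,10]],"twist":[0,0,0,0,0,0,0,0,0,0,0,0,0,0,0,0,0,0,0],"claw":[-1,-1,-1,-1,-1,-1,-1,-1,-1,-1,-1,-1,-1,-1,-1,-1,-1,-1,-1]}' 40
python3 - <<'E'
from h import *
did([0,0,10])
s=snap("scene"); save(s,"s17.png",(200,150,440,330),3.3)
s=snap("wrist"); save(s,"w17.png")
E
```

```text
t: 17.83
tcp_pos: [0.6354, 0.0622, 0.0105]
tool_rot: [-0.705, -0.048, 0.706, -0.048]
force: [1.4, -0.4, 0.5]
finger_gap: -0.003
cmd [ 0.6368  0.0619  0.0105 -1.436 ] meas [0.6354 0.0622 0.0105] F [ 1.4 -0.4  0.5] gap -0.003 t 17.83 q6 1.36
```

View pics/s17.png

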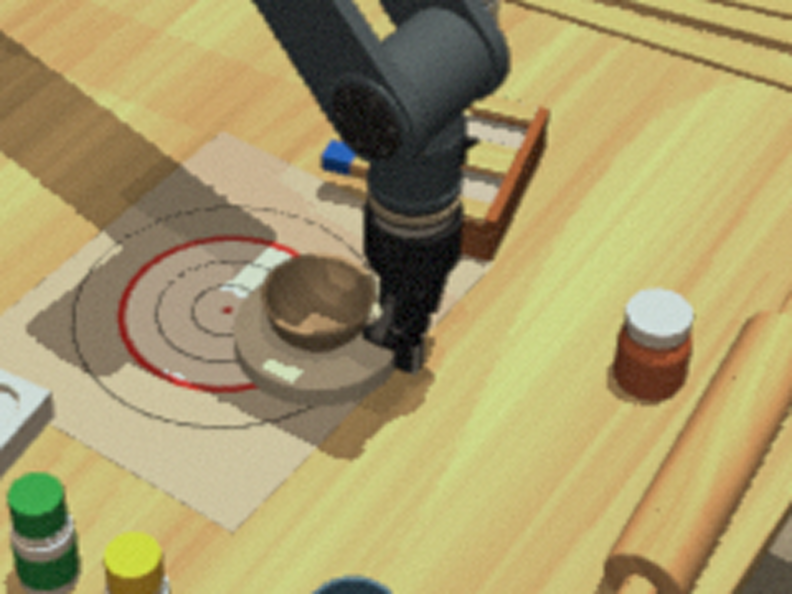

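View pics/w17.png

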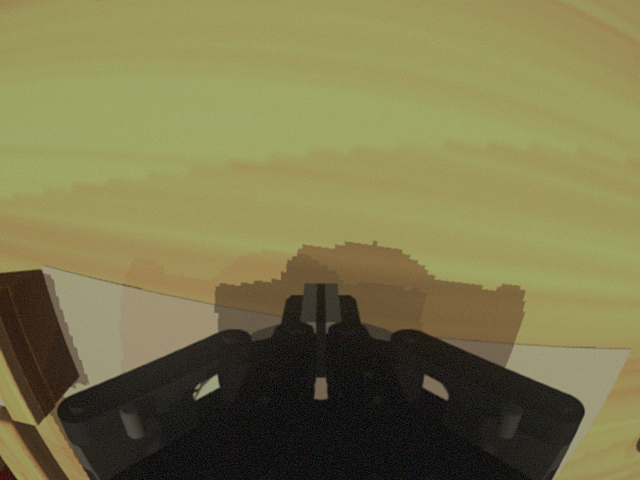

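Run:
```python
from h import *
s=snap("scene")
def P(l,k,ox,oy,z): return plane(s,[((a+.5)/k-.5+ox,(b+.5)/k-.5+oy) for a,b in l],z)
# before (s15: k5, box 230,180): rim left 381 right 552 top 280 bottom 414?
print("before",P([(466,346)],5,230,180,.06)); print("s16",P([(370,300)],3,200,150,.06)); print("now",P([(319.5,299)],3.3,200,150,.06))
print("mat c",P([(194,320)],5,230,180,0),P([(227,310)],3.3,200,150,0))
```

```text
before [[0.63684285 0.05761817 0.06      ]]
s16 [[0.63898307 0.05528091 0.06      ]]
now [[0.56211242 0.04477798 0.06      ]]
mat c [[0.47071757 0.03889601 0.        ]] [[0.47078658 0.03898562 0.        ]]
```

```bash
python3 - <<'E'
from h import *
plan([.5507,.0483,.0105])
E
python3 -m jog '{"linear":[[0,0,-0.5],[0,0.2,-0.6],[0,0.4,-0.6],[0,0.4,0],[0,0.4,0.6],[0,0.4,1.2],[0,0.4,1.8],[0,0.35,2.4],[0,0.35,3],[0,0.35,3.6],[0,0.3,4.2],[0,0.3,4.8],[0,0.3,5.4],[0,0.3,6],[0,0.25,6.6],[0,0.25,7],[0,0.25,7.2],[0,0.25,7.2]],"twist":[0,0,0,0,0,0,0,0,0,0,0,0,0,0,0,0,0,0],"claw":[-1,-1,-1,-1,-1,-1,-1,-1,-1,-1,-1,-1,-1,-1,-1,-1,-1,-1]}' 40
python3 - <<'E'
from h import *
did([0,.25,7.2])
s=snap("scene"); save(s,"s18.png",(200,150,400,300),4)
E
```

```text
PLAN linear [0.   0.19 8.71] twist 0
t: 19.48
tcp_pos: [0.5649, 0.05, 0.0109]
tool_rot: [-0.705, -0.048, 0.706, -0.048]
force: [-0.8, 0.8, 0.7]
finger_gap: -0.0
cmd [ 0.5658  0.0497  0.0105 -1.436 ] meas [0.5649 0.05   0.0109] F [-0.8  0.8  0.7] gap -0.0 t 19.48 q6 1.33
```

View pics/s18.png

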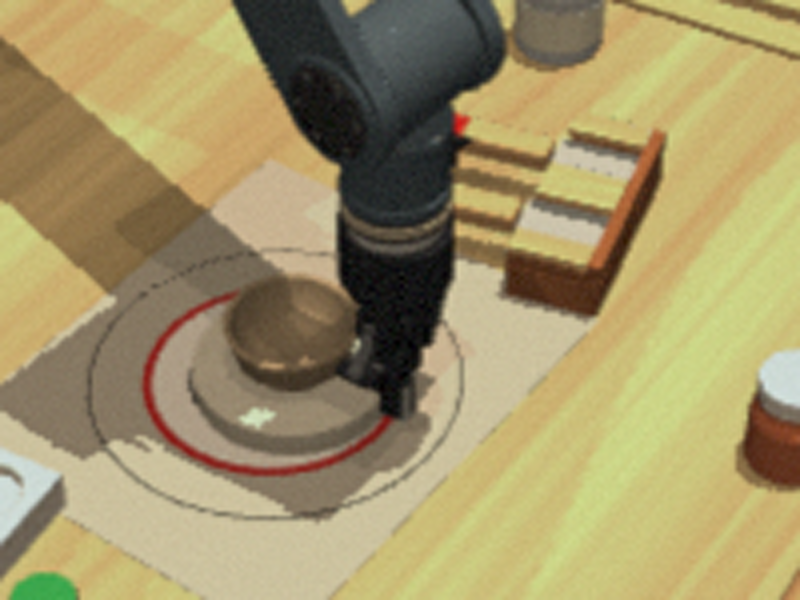

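Run:
```python
from h import *
s=snap("scene")
def P(l,k,ox,oy,z): return plane(s,[((a+.5)/k-.5+ox,(b+.5)/k-.5+oy) for a,b in l],z)
print("now",P([(291.5,327)],4,200,150,.06)-[.0066,-.0036,0])
```

```text
now [[0.48312892 0.03978565 0.06      ]]
```

```bash
python3 -m jog '{"linear":[[0,0,0.5],[0,0,0.9],[0,0,1.2],[0,0,1.35],[0,0,1.35],[0,0,1.35],[0,0,0.6],[0,0,-0.5],[0,0,-2],[-3,0,-3],[-6,0,-4],[-10,0,-4],[-13,0,-4],[-15,0,-4],[-15,0,-4]],"twist":[0,0,0,0,0,0,0,0,0,0,0,0,0,0,0],"claw":[-1,-1,-1,-1,-1,-1,-1,-1,-1,-1,-1,-1,-1,-1,-1]}' 40
python3 - <<'E'
from h import *
did([-15,0,-4])
s=snap("scene"); save(s,"s19.png",(200,150,400,300),4)
s=snap("top"); save(s,"t19.png",(180,180,420,370),3.3)
E
```

```text
t: 20.83
tcp_pos: [0.6084, 0.0554, 0.1659]
tool_rot: [0.709, 0.047, -0.702, 0.048]
force: [0.2, -0.0, 0.0]
finger_gap: 0.001
cmd [ 0.6054  0.0551  0.1605 -1.436 ] meas [0.6084 0.0554 0.1659] F [ 0.2 -0.   0. ] gap 0.001 t 20.83 q6 1.34
```

View pics/s19.png

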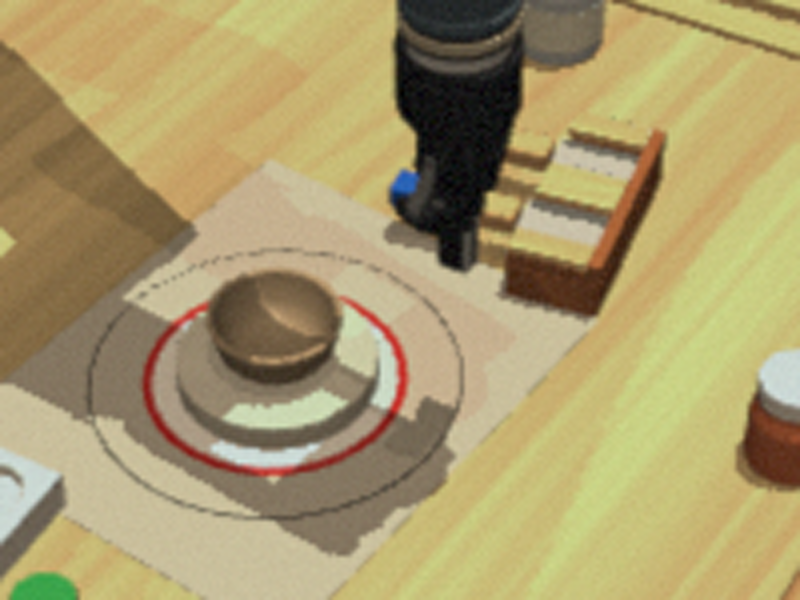

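View pics/t19.png

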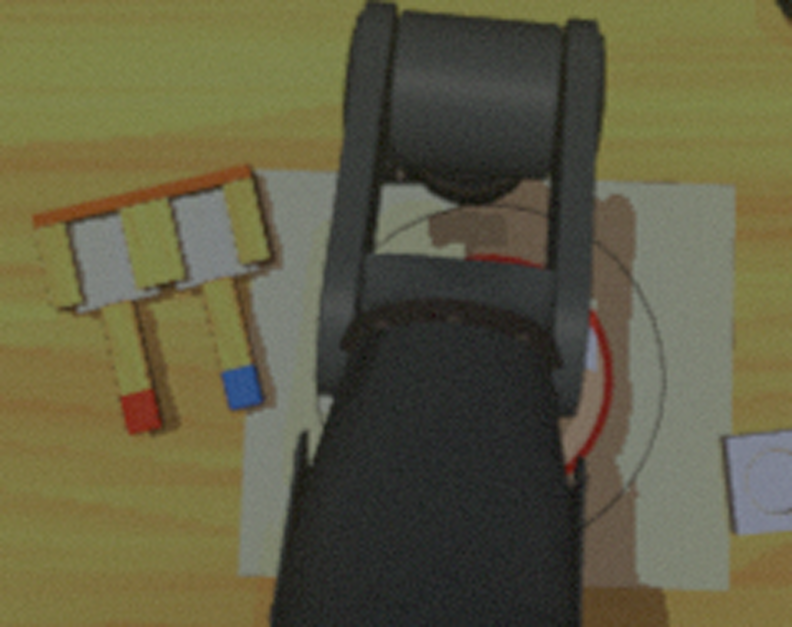

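Run:
```python
from h import *
T=snap("top");S=snap("scene")
save(T,"t20.png",(390,200,520,350),5); save(S,"s20.png",(120,250,270,390),5)
```

```text
(no output)
```

View pics/t20.png

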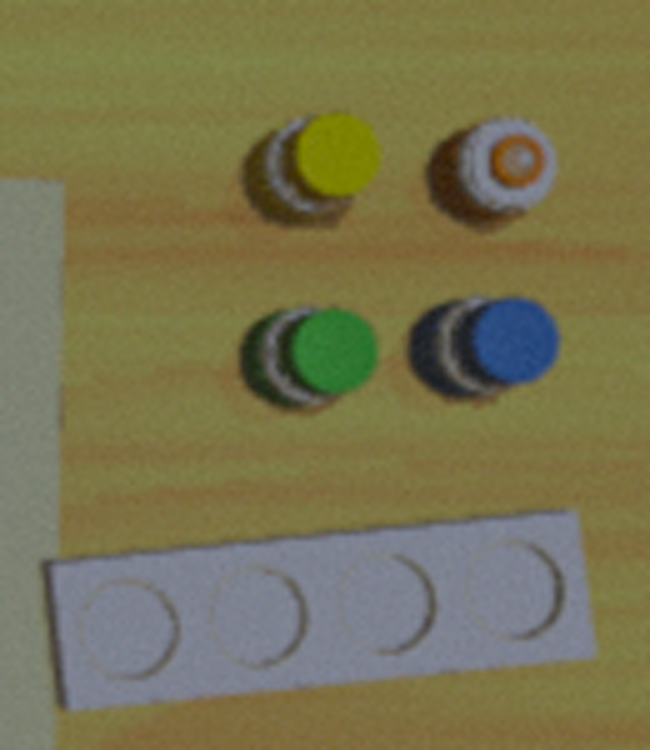

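View pics/s20.png

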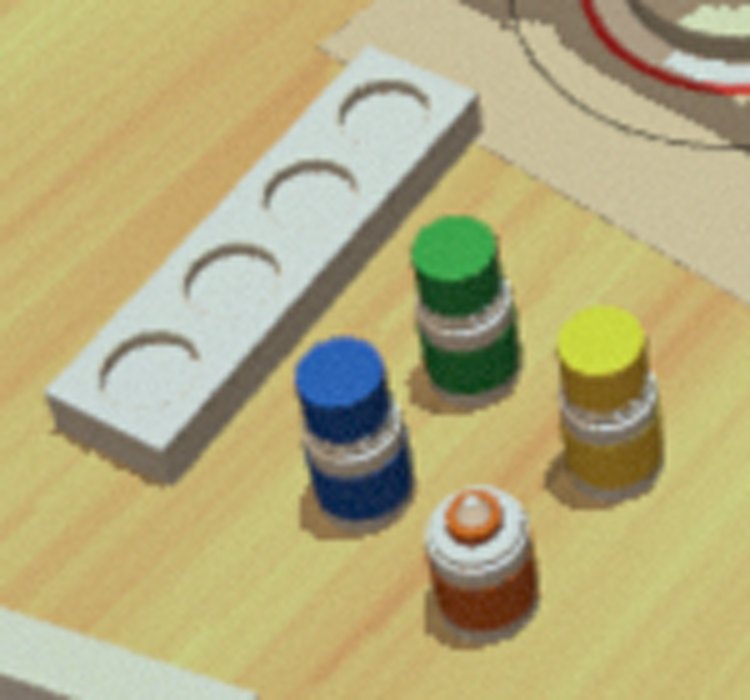

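Run:
```python
from h import *
T=snap("top");S=snap("scene")
def P(s,l,k,ox,oy,z): return plane(s,[((a+.5)/k-.5+ox,(b+.5)/k-.5+oy) for a,b in l],z)
a=P(T,[(338,154),(335,351),(514,340)],5,390,200,.096); b=P(S,[(602,341),(455,248),(342,371)],5,120,250,.096)
for n,p,q in zip(("yellow","green","blue"),a,b): print(n,p.round(4),q.round(4),((p+q)/2).round(4))
w=P(T,[(130,629),(258,616),(386,604),(515,590)],5,390,200,.030); print("wells top",w.round(4).tolist(),np.diff(w,axis=0).round(4).tolist())
c=P(T,[(48,562),(577,511),(597,657),(68,709)],5,390,200,.030); cs=P(S,[(370,47),(480,97),(168,450),(48,394)],5,120,250,.030)
print(c.round(4).tolist()); print(cs.round(4).tolist()); print(c.mean(0),cs.mean(0), np.linalg.norm(c[0]-c[1]),np.linalg.norm(c[1]-c[2]))
```

```text
yellow [ 0.615  -0.2558  0.096 ] [ 0.6184 -0.2585  0.096 ] [ 0.6167 -0.2571  0.096 ]
green [ 0.5246 -0.2518  0.096 ] [ 0.5283 -0.2546  0.096 ] [ 0.5264 -0.2532  0.096 ]
blue [ 0.5295 -0.3337  0.096 ] [ 0.5328 -0.3365  0.096 ] [ 0.5311 -0.3351  0.096 ]
wells top [[0.3954, -0.1685, 0.03], [0.4014, -0.2297, 0.03], [0.4069, -0.2909, 0.03], [0.4134, -0.3528, 0.03]] [[0.006, -0.0612, 0.0], [0.0055, -0.0613, 0.0], [0.0065, -0.0619, 0.0]]
[[0.4271, -0.1299, 0.03], [0.4508, -0.3839, 0.03], [0.3817, -0.3908, 0.03], [0.3579, -0.1382, 0.03]]
[[0.3612, -0.1397, 0.03], [0.4319, -0.1344, 0.03], [0.4558, -0.3836, 0.03], [0.3865, -0.3921, 0.03]]
[ 0.40437527 -0.26071349  0.03      ] [ 0.40882268 -0.2624553   0.03      ] 0.255041399300316 0.0694188973996338
```

Run:
```python
from h import *
plan([.5264,-.2532,.20],.1)
```

```text
PLAN linear [-3.95 29.49 11.97] twist -1.536
```

```bash
python3 -m jog '{"linear":[[-4,29.5,12],[-4,29.5,12],[-4,29.5,12],[-4,29.5,12],[-4,29.5,12],[-4,29.5,12],[-4,29.5,12],[-4,29.5,12],[-4,29.5,12],[-4,29.5,12],[-4,29.5,12],[-4,29.5,12],[-4,29.5,12],[-4,29.5,12],[-4,29.5,12],[-4,29.5,12],[-4,29.5,12]],"twist":[-0.1,-0.2,-0.3,-0.4,-0.5,-0.6,-0.7,-0.8,-0.9,-1.0,-1.1,-1.2,-1.3,-1.4,-1.536,-1.536,-1.536],"claw":[0.35,0.35,0.35,0.35,0.35,0.35,0.35,0.35,0.35,0.35,0.35,0.35,0.35,0.35,0.35,0.35,0.35]}' 40
python3 - <<'E'
from h import *
did([-4,29.5,12],-1.536)
s=snap("top"); save(s,"t21.png",(180,180,420,370),3.3)
s=snap("wrist"); save(s,"w21.png")
E
```

```text
t: 22.55
tcp_pos: [0.5257, -0.2527, 0.1996]
tool_rot: [0.475, 0.525, -0.475, 0.523]
force: [0.0, 0.1, 0.1]
finger_gap: 0.677
cmd [ 0.5262 -0.2534  0.2005  0.1   ] meas [ 0.5257 -0.2527  0.1996] F [0.  0.1 0.1] gap 0.677 t 22.55 q6 -0.74
```

View pics/t21.png

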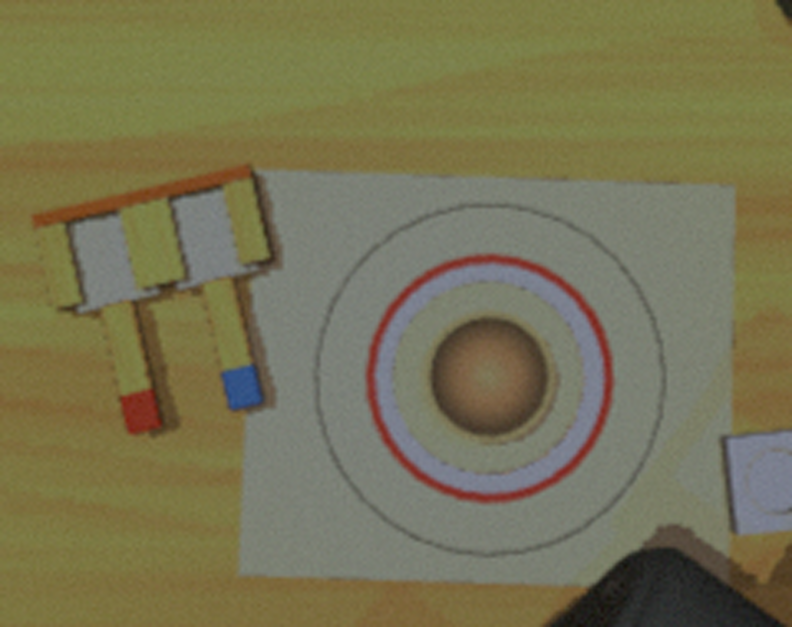

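View pics/w21.png

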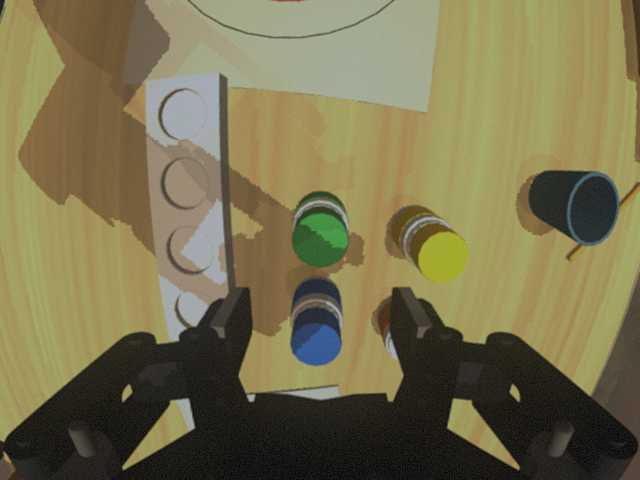

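Run:
```python
from h import *
w=snap("wrist")
print("caps g,y,b",wplane(w,[(320.5,240),(442.5,257),(316,342)],.096).round(4).tolist())
print("wells",wplane(w,[(183,114),(185,182),(189,249)],.03).round(4).tolist())
print("mat ",wplane(w,[(290,-3)],0))
```

```text
caps g,y,b [[0.5256, -0.2531, 0.096], [0.6142, -0.257, 0.096], [0.5301, -0.3333, 0.096]]
wells [[0.3981, -0.1704, 0.03], [0.4036, -0.23, 0.03], [0.4085, -0.2912, 0.03]]
mat  [[ 0.4770936 -0.0497263  0.       ]]
```

```bash
python3 -m jog '{"linear":[[3,0,0],[6,0,0],[9,0,0],[11,0,0],[12,0,0],[12.7,0,0],[12.7,0,0],[12.7,0,0],[12.7,0,0],[12.7,0,0],[12.7,0,0],[12.7,0,0],[12.7,0,0]],"twist":[0,0,0,0,0,0,0,0,0,0,0,0,0],"claw":[0.35,0.35,0.35,0.35,0.35,0.35,0.35,-1,-1,-1,-1,-1,-1]}' 25
python3 - <<'E'
from h import *
did([12.7,0,0])
s=snap("wrist"); save(s,"w22.png")
s=snap("scene"); save(s,"s22.png",(120,200,290,390),3.5)
E
```

```text
t: 23.78
tcp_pos: [0.5271, -0.2536, 0.0751]
tool_rot: [0.474, 0.523, -0.474, 0.525]
force: [0.5, 0.1, 6.5]
finger_gap: 0.464
cmd [ 0.5262 -0.2534  0.0735  0.1   ] meas [ 0.5271 -0.2536  0.0751] F [0.5 0.1 6.5] gap 0.464 t 23.78 q6 -0.74
```

View pics/w22.png

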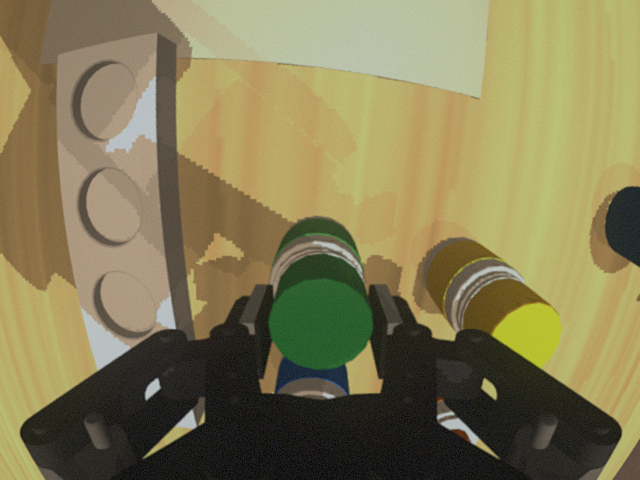

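View pics/s22.png

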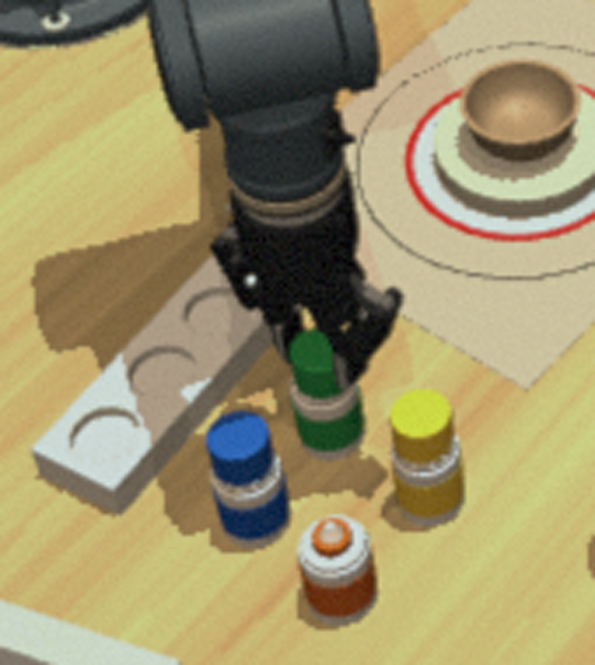

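```bash
python3 -m jog '{"linear":[[-0.8,0,0],[-1.6,0,0],[-2.5,0,0],[-3.5,0,0],[-4.5,0,0],[-6,0,0],[-6,0,0]],"twist":[0,0,0,0,0,0,0],"claw":[-1,-1,-1,-1,-1,-1,-1]}' 25
python3 - <<'E'
from h import *
did([-6,0,0])
s=snap("scene"); save(s,"s23.png",(120,200,290,390),3.5)
s=snap("wrist"); save(s,"w23.png")
plan([.4035,-.2305,.08])
E
```

```text
t: 24.47
tcp_pos: [0.5279, -0.2542, 0.1371]
tool_rot: [0.475, 0.522, -0.474, 0.527]
force: [0.8, -0.2, -0.3]
finger_gap: 0.462
cmd [ 0.5262 -0.2534  0.1335  0.1   ] meas [ 0.5279 -0.2542  0.1371] F [ 0.8 -0.2 -0.3] gap 0.462 t 24.47 q6 -0.74
PLAN linear [  5.35 -11.98  -3.5 ] twist 0
```

View pics/s23.png

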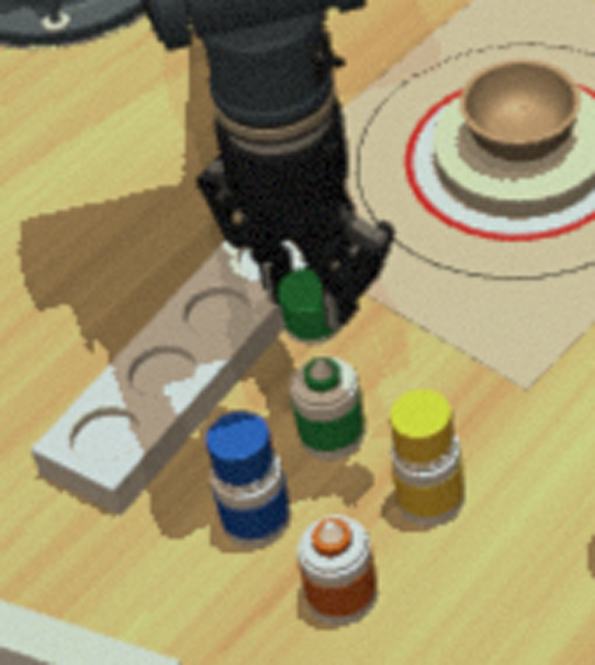

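View pics/w23.png

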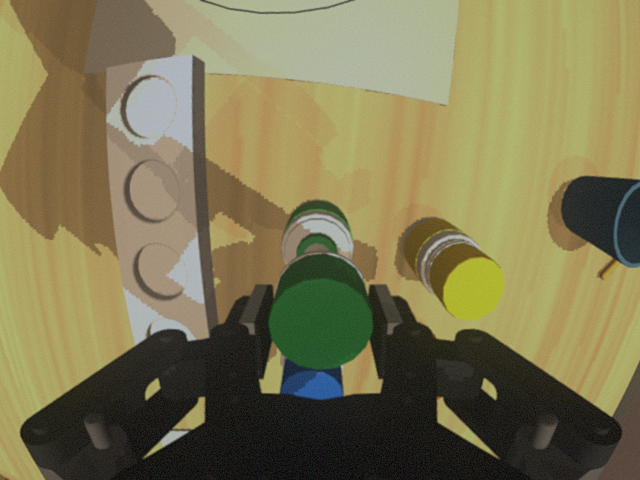

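```bash
python3 - <<'E'
from h import *
w=snap("wrist"); print(wplane(w,[(321,323)],.157), manip.sense()["tcp_pos"])
E
python3 -m jog '{"linear":[[0,-3,-1],[0,-6,-2],[0,-9,-3],[1,-12,-3.5],[3,-12,-3.5],[5,-12,-3.5],[5.5,-12,-3.5],[5.5,-12,-3.5],[5.5,-12,-3.5]],"twist":[0,0,0,0,0,0,0,0,0],"claw":[-1,-1,-1,-1,-1,-1,-1,-1,-1]}' 25
python3 - <<'E'
from h import *
did([5.5,-12,-3.5])
s=snap("wrist"); save(s,"w24.png")
s=snap("scene"); save(s,"s24.png",(120,200,290,390),3.5)
s=snap("top"); save(s,"t24.png",(390,200,520,350),4)
E
```

```text
[[ 0.52644391 -0.25019069  0.157     ]] [ 0.52609206 -0.2529636   0.13395639]
t: 25.37
tcp_pos: [0.4034, -0.2302, 0.0785]
tool_rot: [0.474, 0.525, -0.474, 0.524]
force: [0.1, 0.2, 0.2]
finger_gap: 0.461
cmd [ 0.4033 -0.2305  0.0785  0.1   ] meas [ 0.4034 -0.2302  0.0785] F [0.1 0.2 0.2] gap 0.461 t 25.37 q6 -0.86
```

View pics/w24.png

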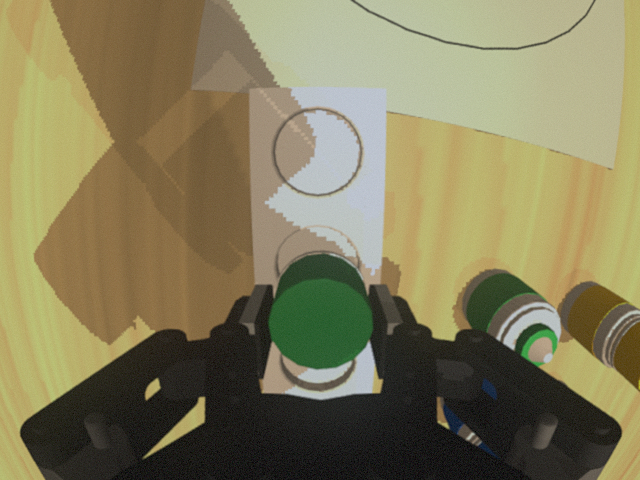

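View pics/s24.png

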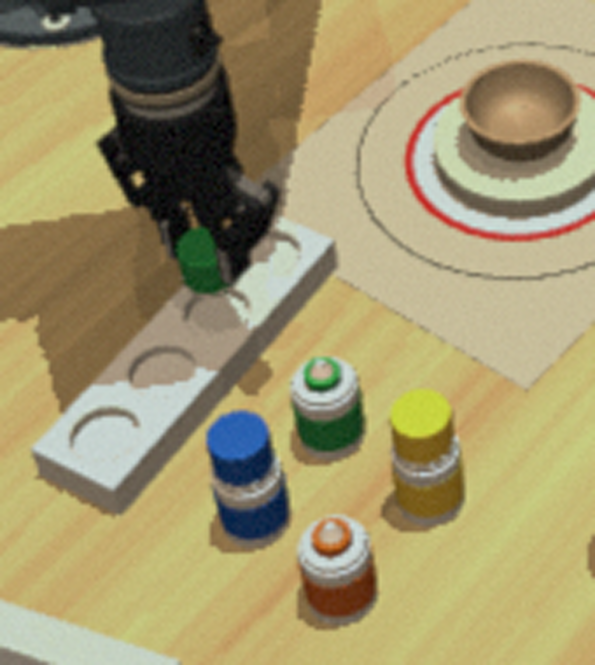

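Run:
```python
from h import *
w=snap("wrist"); print("well1",wplane(w,[(318,152)],.03),"well2 sides",wplane(w,[(278,258),(360,258)],.03))
print("well3?",wplane(w,[(317,372)],.03)); print("cap",wplane(w,[(321,323)],.1015))
```

```text
well1 [[ 0.39659136 -0.17013561  0.03      ]] well2 sides [[ 0.38061604 -0.2285407   0.03      ]
 [ 0.42481156 -0.22407087  0.03      ]]
well3? [[ 0.40885661 -0.30055494  0.03      ]]
cap [[ 0.40386156 -0.22755143  0.1015    ]]
```

```bash
python3 -m jog '{"linear":[[1.5,-0.05,0.05],[3,-0.05,0.05],[3.5,-0.05,0.05],[3.8,-0.05,0.05],[4.1,-0.05,0.05],[4.3,-0.05,0.05],[4.4,-0.05,0.05],[4.4,-0.05,0.05]],"twist":[0,0,0,0,0,0,0,0],"claw":[-1,-1,-1,-1,-1,-1,-1,-1]}' 25
python3 - <<'E'
from h import *
did([4.4,-.05,.05])
s=snap("wrist"); save(s,"w25.png")
s=snap("scene"); save(s,"s25.png",(120,200,290,390),3.5)
E
```

```text
t: 26.23
tcp_pos: [0.403, -0.2309, 0.035]
tool_rot: [0.474, 0.524, -0.474, 0.525]
force: [0.5, 0.0, 0.2]
finger_gap: 0.46
cmd [ 0.4028 -0.2311  0.0345  0.1   ] meas [ 0.403  -0.2309  0.035 ] F [0.5 0.  0.2] gap 0.46 t 26.23 q6 -0.86
```

View pics/w25.png

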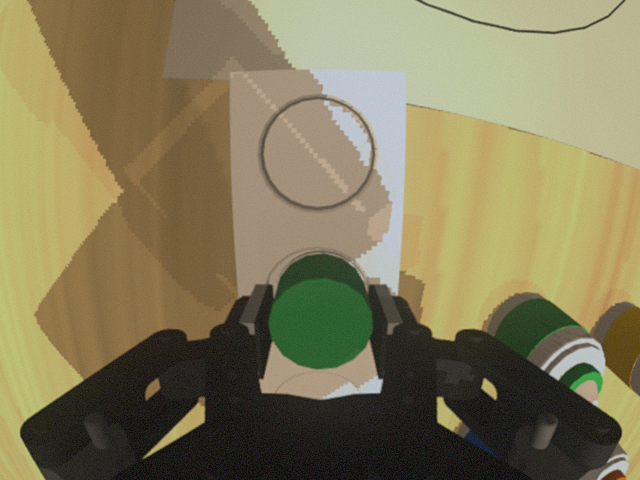

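View pics/s25.png

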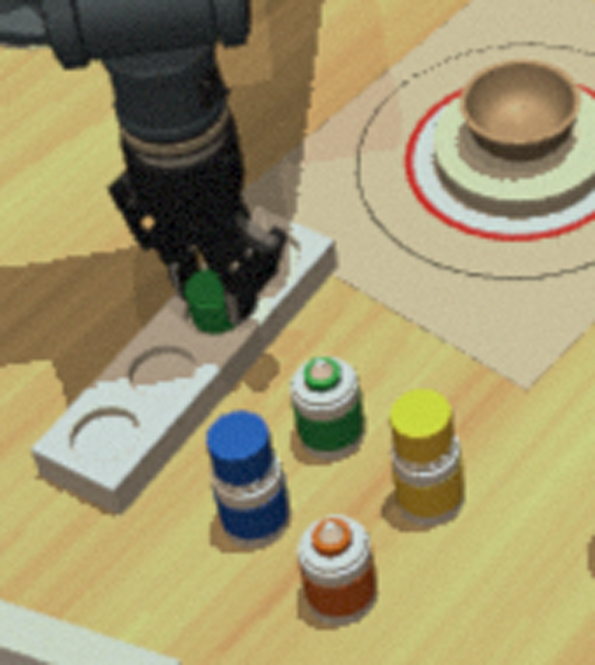

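```bash
python3 -m jog '{"linear":[[0.1,0,0],[0.1,0,0],[0.1,0,0],[0.1,0,0],[0.1,0,0],[-1,0,0],[-3,0,0],[-6,0,0],[-9,0,0],[-12,0,0],[-12,0,0]],"twist":[0,0,0,0,0,0,0,0,0,0,0],"claw":[-1,0.25,0.25,0.25,0.25,0.25,0.25,0.35,0.35,0.35,0.35]}' 25
python3 - <<'E'
from h import *
did([-12,0,0])
s=snap("wrist"); save(s,"w26.png")
s=snap("scene"); save(s,"s26.png",(120,200,290,390),3.5)
plan([.5308,-.3342,.2])
E
```

```text
t: 27.25
tcp_pos: [0.4053, -0.2328, 0.1595]
tool_rot: [0.474, 0.521, -0.474, 0.528]
force: [1.3, -0.2, 0.2]
finger_gap: 0.68
cmd [ 0.4028 -0.2311  0.1545  0.1   ] meas [ 0.4053 -0.2328  0.1595] F [ 1.3 -0.2  0.2] gap 0.68 t 27.25 q6 -0.86
PLAN linear [-4.55 11.7  11.54] twist 0
```

View pics/w26.png

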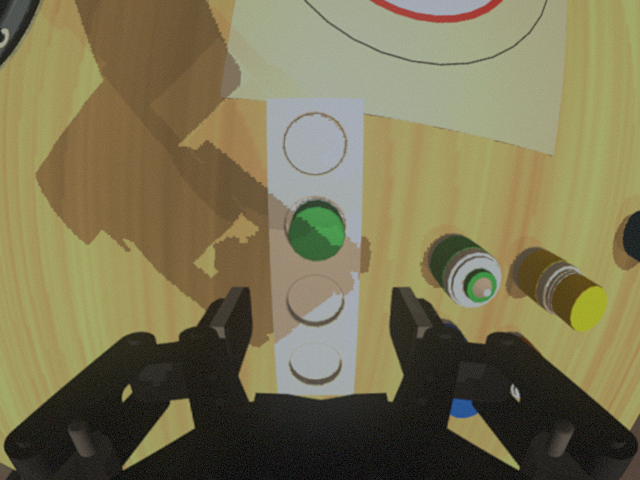

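View pics/s26.png

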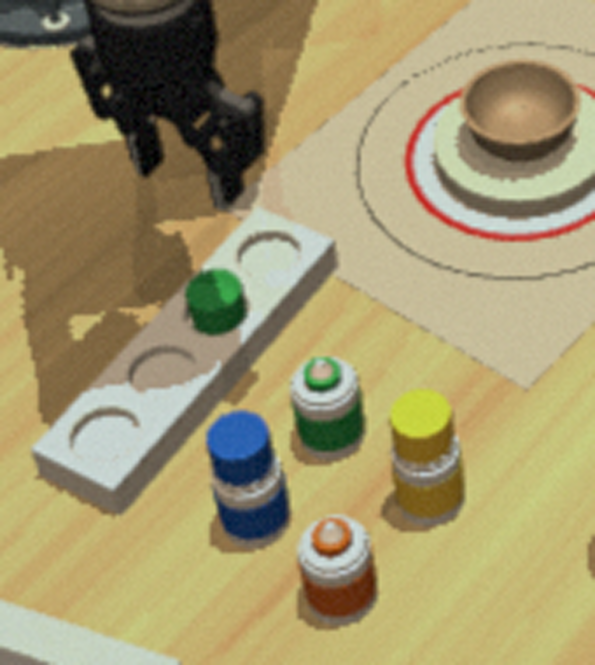

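```bash
python3 -m jog '{"linear":[[-4.5,11.7,11.6],[-4.5,11.7,11.6],[-4.5,11.7,11.6],[-4.5,11.7,11.6],[-4.5,11.7,11.6],[-4.5,11.7,11.6],[-4.5,11.7,11.6],[-4.5,11.7,11.6],[-4.5,11.7,11.6]],"twist":[0,0,0,0,0,0,0,0,0],"claw":[0.35,0.35,0.35,0.35,0.35,0.35,0.35,0.35,0.35]}' 25
python3 - <<'E'
from h import *
did([-4.5,11.7,11.6])
s=snap("wrist"); save(s,"w27.png")
E
```

```text
t: 28.1
tcp_pos: [0.5291, -0.3328, 0.1984]
tool_rot: [0.474, 0.526, -0.474, 0.523]
force: [0.4, 0.4, -0.4]
finger_gap: 0.674
cmd [ 0.5308 -0.3348  0.1995  0.1   ] meas [ 0.5291 -0.3328  0.1984] F [ 0.4  0.4 -0.4] gap 0.674 t 28.1 q6 -0.84
```

View pics/w27.png

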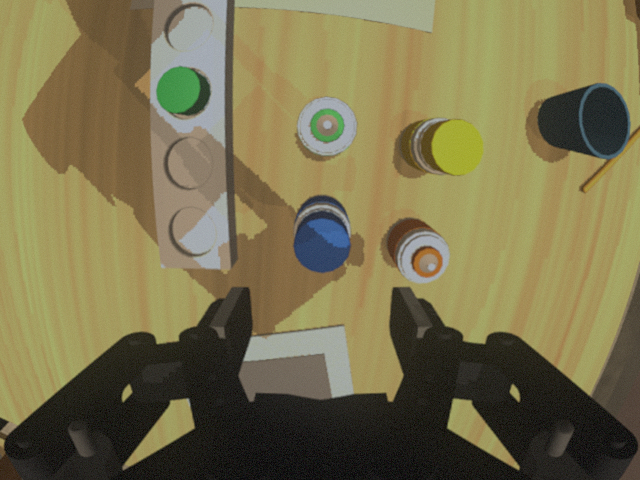

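Run:
```python
from h import *
w=snap("wrist"); save(w,"w27b.png")
print("blue,yellow",wplane(w,[(322,244),(456.5,147)],.096).round(4).tolist())
print("wells1,3,4",wplane(w,[(189,27),(189,162),(194,231)],.03).round(4).tolist(),manip.sense()["tcp_pos"])
```

```text
blue,yellow [[0.5303, -0.3355, 0.096], [0.6143, -0.2584, 0.096]]
wells1,3,4 [[0.398, -0.1717, 0.03], [0.4102, -0.2924, 0.03], [0.4171, -0.3537, 0.03]] [ 0.52975645 -0.33335179  0.19919863]
```

```bash
python3 -m jog '{"linear":[[3,0,0],[6,0,0],[9,0,0],[11,0,0],[12,0,0],[12.6,0,0],[12.6,0,0],[12.6,0,0],[12.6,0,0],[12.6,0,0],[12.6,0,0],[12.6,0,0],[12.6,0,0]],"twist":[0,0,0,0,0,0,0,0,0,0,0,0,0],"claw":[0.35,0.35,0.35,0.35,0.35,0.35,0.35,-1,-1,-1,-1,-1,-1]}' 25
python3 - <<'E'
from h import *
did([12.6,0,0])
E
python3 -m jog '{"linear":[[-0.8,0,0],[-1.6,0,0],[-2.5,0,0],[-3.5,0,0],[-4.5,0,0],[-6,0,0],[-6,0,0],[-6,0,0]],"twist":[0,0,0,0,0,0,0,0],"claw":[-1,-1,-1,-1,-1,-1,-1,-1]}' 25
python3 - <<'E'
from h import *
did([-6,0,0])
s=snap("wrist"); save(s,"w28.png")
s=snap("scene"); save(s,"s28.png",(120,200,290,390),3.5)
plan([.4150,-.3540,.08]);
E
```

```text
t: 29.28
tcp_pos: [0.5318, -0.3353, 0.0754]
tool_rot: [0.474, 0.523, -0.474, 0.526]
force: [-0.7, 0.0, 6.3]
finger_gap: 0.46
cmd [ 0.5308 -0.3348  0.0735  0.1   ] meas [ 0.5318 -0.3353  0.0754] F [-0.7  0.   6.3] gap 0.46 t 29.28 q6 -0.84
t: 29.95
tcp_pos: [0.5315, -0.335, 0.1352]
tool_rot: [0.474, 0.523, -0.474, 0.525]
force: [-0.2, 0.1, 0.3]
finger_gap: 0.463
cmd [ 0.5308 -0.3348  0.1335  0.1   ] meas [ 0.5315 -0.335   0.1352] F [-0.2  0.1  0.3] gap 0.463 t 29.95 q6 -0.84
PLAN linear [  5.35 -11.71   0.75] twist 0
```

View pics/w28.png

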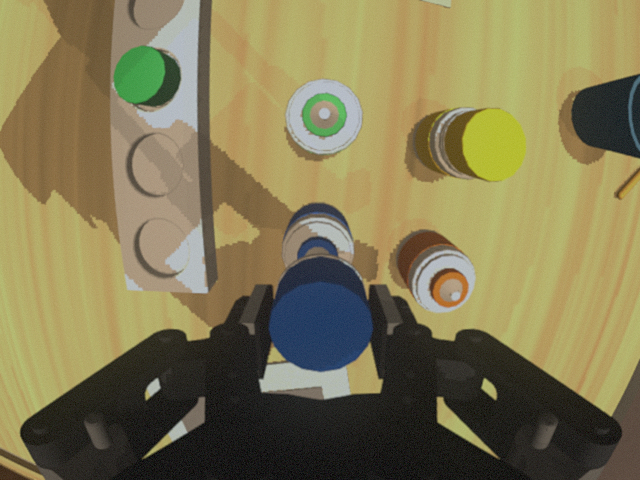

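View pics/s28.png

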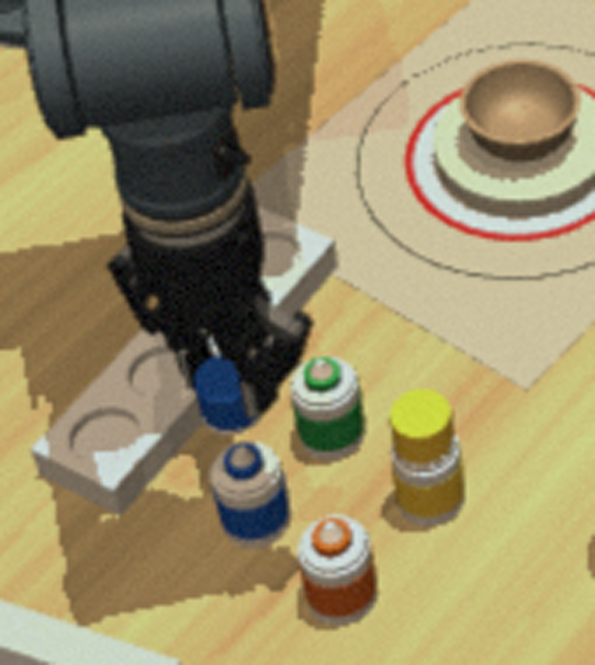

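```bash
python3 -m jog '{"linear":[[0,-3,0.2],[0,-6,0.4],[0,-9,0.6],[1,-11.7,0.8],[3,-11.7,0.8],[5,-11.7,0.8],[7,-11.7,0.8],[8.5,-11.7,0.8],[9,-11.7,0.8],[9.4,-11.7,0.8],[9.7,-11.7,0.8],[9.9,-11.7,0.8],[9.9,-11.7,0.8]],"twist":[0,0,0,0,0,0,0,0,0,0,0,0,0],"claw":[-1,-1,-1,-1,-1,-1,-1,-1,-1,-1,-1,-1,-1]}' 25
python3 - <<'E'
from h import *
did([9.9,-11.7,.8])
s=snap("wrist"); save(s,"w29.png")
s=snap("scene"); save(s,"s29.png",(120,200,290,390),3.5)
E
```

```text
t: 31.13
tcp_pos: [0.4155, -0.3543, 0.035]
tool_rot: [0.474, 0.524, -0.474, 0.525]
force: [0.3, 0.1, -0.5]
finger_gap: 0.458
cmd [ 0.4152 -0.3544  0.0345  0.1   ] meas [ 0.4155 -0.3543  0.035 ] F [ 0.3  0.1 -0.5] gap 0.458 t 31.13 q6 -1.01
```

View pics/w29.png

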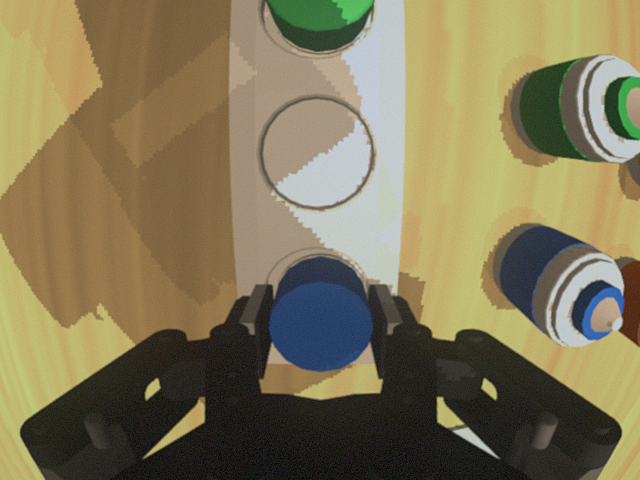

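View pics/s29.png

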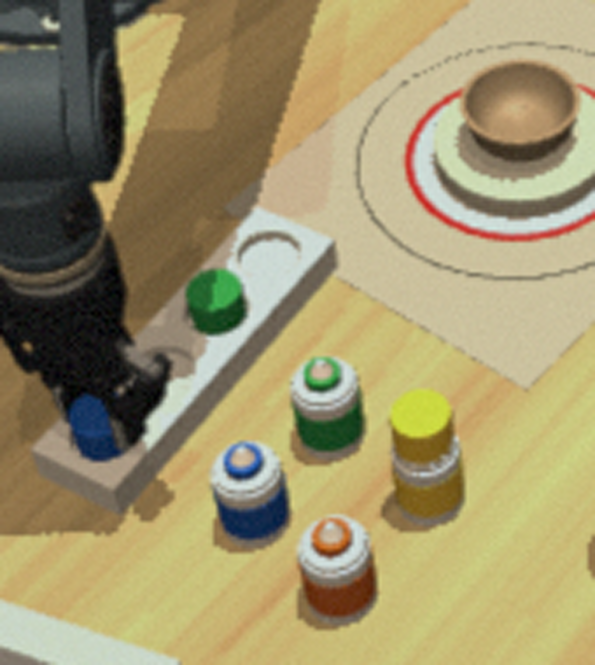

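Blue (centre 321,326 in the wrist picture) sits in well 4 with no contact force. Release, rise, and go to yellow.

```bash
python3 -m jog '{"linear":[[0.1,0,0],[0.1,0,0],[0.1,0,0],[0.1,0,0],[0.1,0,0],[-1,0,0],[-3,0,0],[-6,0,0],[-9,0,0],[-12,0,0],[-12,0,0],[-12,0,0]],"twist":[0,0,0,0,0,0,0,0,0,0,0,0],"claw":[-1,0.25,0.25,0.25,0.25,0.25,0.25,0.35,0.35,0.35,0.35,0.35]}' 25
python3 - <<'E'
from h import *
did([-12,0,0])
s=snap("wrist"); save(s,"w30.png")
plan([.6155,-.2577,.2])
E
```

```text
t: 32.23
tcp_pos: [0.4161, -0.3552, 0.1574]
tool_rot: [0.474, 0.522, -0.475, 0.526]
force: [-0.2, -0.5, -0.2]
finger_gap: 0.676
cmd [ 0.4152 -0.3544  0.1545  0.1   ] meas [ 0.4161 -0.3552  0.1574] F [-0.2 -0.5 -0.2] gap 0.676 t 32.23 q6 -1.01
PLAN linear [-4.55 20.9  -7.63] twist 0
```

View pics/w30.png

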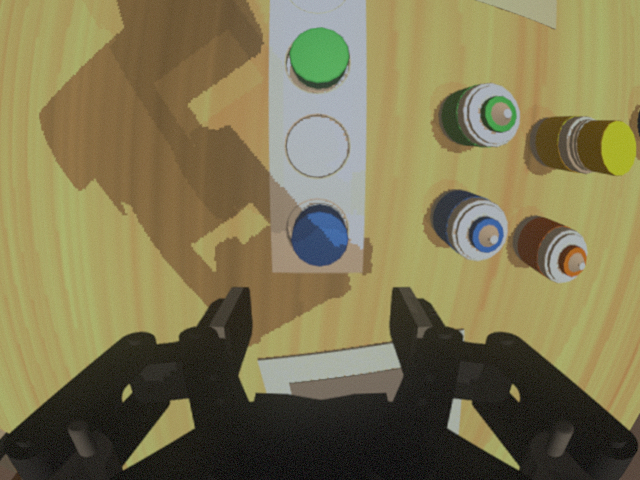

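```bash
python3 -m jog '{"linear":[[-4.5,20.9,-7.6],[-4.5,20.9,-7.6],[-4.5,20.9,-7.6],[-4.5,20.9,-7.6],[-4.5,20.9,-7.6],[-4.5,20.9,-7.6],[-4.5,20.9,-7.6],[-4.5,20.9,-7.6],[-4.5,20.9,-7.6],[-4.5,20.9,-7.6]],"twist":[0,0,0,0,0,0,0,0,0,0],"claw":[0.35,0.35,0.35,0.35,0.35,0.35,0.35,0.35,0.35,0.35]}' 25
python3 - <<'E'
from h import *
did([-4.5,20.9,-7.6])
s=snap("wrist"); s=snap("wrist"); save(s,"w31.png")
E
```

```text
t: 33.12
tcp_pos: [0.6135, -0.258, 0.1983]
tool_rot: [0.474, 0.525, -0.475, 0.523]
force: [0.3, 0.5, 0.5]
finger_gap: 0.671
cmd [ 0.6156 -0.258   0.1995  0.1   ] meas [ 0.6135 -0.258   0.1983] F [0.3 0.5 0.5] gap 0.671 t 33.12 q6 -0.66
```

View pics/w31.png

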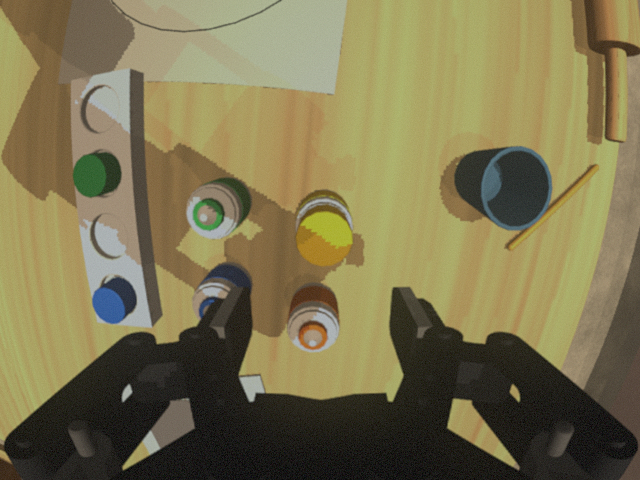

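Run:
```python
from h import *
w=snap("wrist"); save(w,"w31b.png",(270,170,380,290),6)
print(wplane(w,[(325,238)],.096),manip.sense()["tcp_pos"])
im=w["pixels"].astype(int); m=((im[...,0]>120)&(im[...,1]>90)&(im[...,2]<60)).astype(np.uint8)[190:275,285:365]
n,l,st,ce=cv2.connectedComponentsWithStats(m); i=1+np.argmax(st[1:,4]); print(st[i],ce[i]+[285,190])
```

```text
[[ 0.61655501 -0.256649    0.096     ]] [ 0.61430753 -0.25844165  0.19938167]
[   9   21   59   56 2497] [323.13295955 238.07488987]
```

View pics/w31b.png

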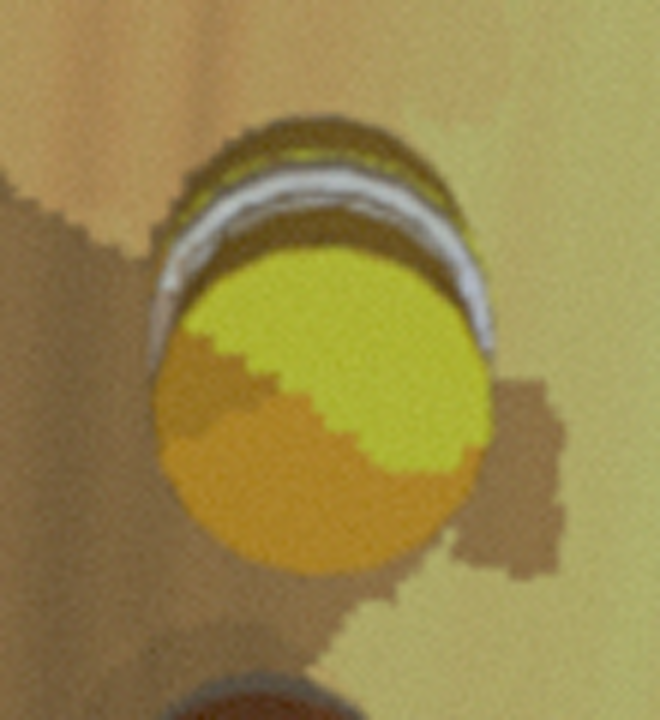

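```bash
python3 -m jog '{"linear":[[3,0,-0.05],[6,0,-0.05],[9,0,-0.05],[11,0,-0.05],[12,0,-0.05],[12.6,0,-0.05],[12.6,0,-0.05],[12.6,0,-0.05],[12.6,0,-0.05],[12.6,0,-0.05],[12.6,0,-0.05],[12.6,0,-0.05],[12.6,0,-0.05]],"twist":[0,0,0,0,0,0,0,0,0,0,0,0,0],"claw":[0.35,0.35,0.35,0.35,0.35,0.35,0.35,-1,-1,-1,-1,-1,-1]}' 25
python3 - <<'E'
from h import *
did([12.6,0,-.05])
E
python3 -m jog '{"linear":[[-0.8,0,0],[-1.6,0,0],[-2.5,0,0],[-3.5,0,0],[-4.5,0,0],[-6,0,0],[-6,0,0],[-6,0,0]],"twist":[0,0,0,0,0,0,0,0],"claw":[-1,-1,-1,-1,-1,-1,-1,-1]}' 25
python3 - <<'E'
from h import *
did([-6,0,0])
s=snap("wrist"); save(s,"w32.png")
s=snap("scene"); save(s,"s32.png",(120,200,290,390),3.5)
plan([.4090,-.2927,.1335]);
E
```

```text
t: 34.35
tcp_pos: [0.6166, -0.2577, 0.0755]
tool_rot: [0.475, 0.523, -0.474, 0.525]
force: [-0.5, -0.6, 6.0]
finger_gap: 0.461
cmd [ 0.6155 -0.2575  0.0735  0.1   ] meas [ 0.6166 -0.2577  0.0755] F [-0.5 -0.6  6. ] gap 0.461 t 34.35 q6 -0.66
t: 35.02
tcp_pos: [0.6163, -0.2576, 0.1353]
tool_rot: [0.475, 0.523, -0.474, 0.525]
force: [-0.2, -0.3, -0.4]
finger_gap: 0.464
cmd [ 0.6155 -0.2575  0.1335  0.1   ] meas [ 0.6163 -0.2576  0.1353] F [-0.2 -0.3 -0.4] gap 0.464 t 35.02 q6 -0.66
PLAN linear [  0.   -20.9    1.44] twist 0
```

View pics/w32.png

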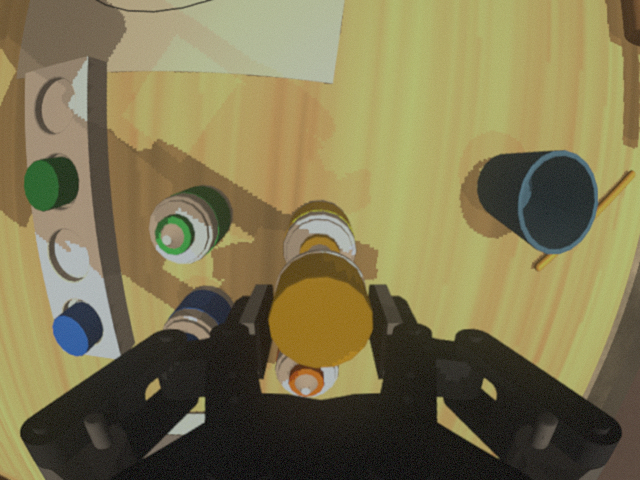

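View pics/s32.png

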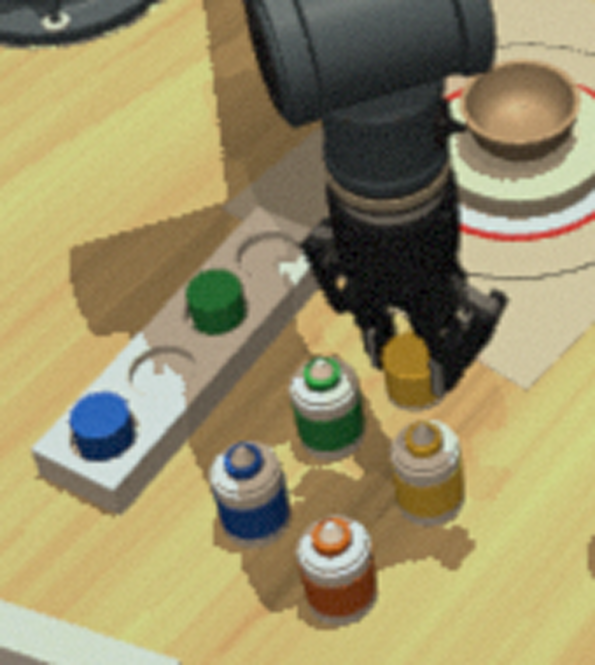

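```bash
python3 -m jog '{"linear":[[0,-3,0.2],[0,-6,0.4],[0,-9,0.6],[0,-12,0.8],[0,-15,1],[0,-18,1.2],[0,-20.9,1.4],[2,-20.9,1.4],[5,-20.9,1.4],[7,-20.9,1.4],[8.5,-20.9,1.4],[9,-20.9,1.4],[9.4,-20.9,1.4],[9.7,-20.9,1.4],[9.9,-20.9,1.4],[9.9,-20.9,1.4]],"twist":[0,0,0,0,0,0,0,0,0,0,0,0,0,0,0,0],"claw":[-1,-1,-1,-1,-1,-1,-1,-1,-1,-1,-1,-1,-1,-1,-1,-1]}' 25
python3 - <<'E'
from h import *
did([9.9,-20.9,1.4])
s=snap("wrist"); save(s,"w33.png")
s=snap("scene"); save(s,"s33.png",(120,200,290,390),3.5)
E
```

```text
t: 36.45
tcp_pos: [0.4092, -0.2927, 0.0355]
tool_rot: [0.474, 0.524, -0.475, 0.525]
force: [-2.3, -1.8, 1.9]
finger_gap: 0.464
cmd [ 0.409  -0.2923  0.0345  0.1   ] meas [ 0.4092 -0.2927  0.0355] F [-2.3 -1.8  1.9] gap 0.464 t 36.45 q6 -0.94
```

View pics/w33.png

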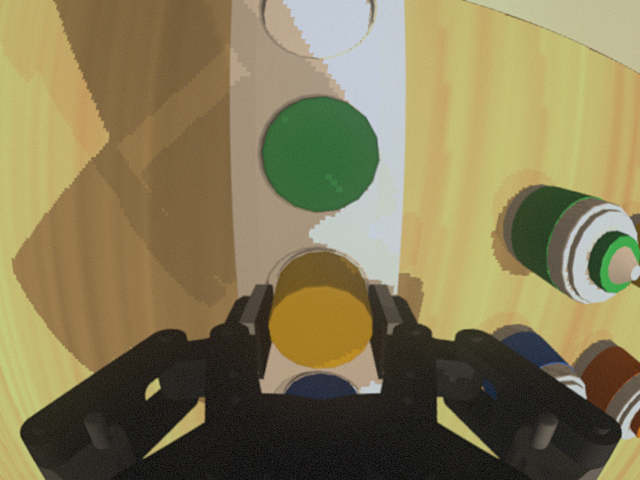

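View pics/s33.png

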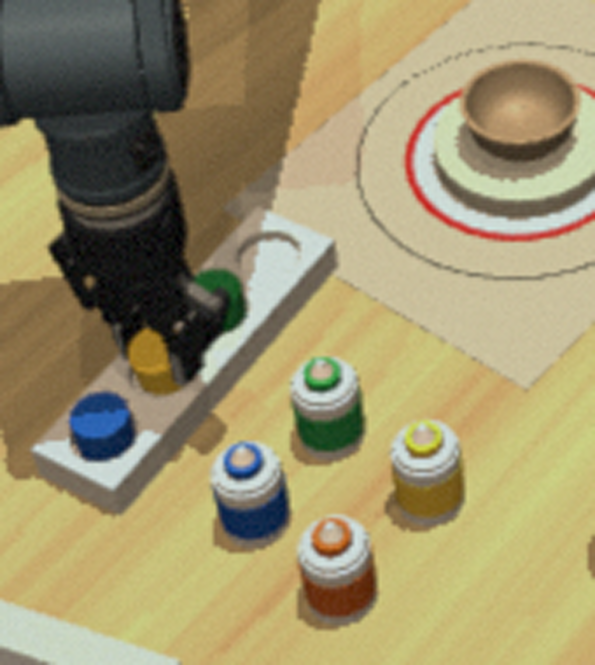

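```bash
python3 -m jog '{"linear":[[0,-0.05,0.07],[0.1,-0.05,0.07],[0.1,-0.05,0.07]],"twist":[0,0,0],"claw":[-1,-1,-1]}' 25
python3 - <<'E'
from h import *
did([.1,-.05,.07])
E
```

```text
t: 36.8
tcp_pos: [0.409, -0.2921, 0.0345]
tool_rot: [0.475, 0.524, -0.474, 0.524]
force: [0.4, 1.7, 6.8]
finger_gap: 0.46
cmd [ 0.4085 -0.293   0.0335  0.1   ] meas [ 0.409  -0.2921  0.0345] F [0.4 1.7 6.8] gap 0.46 t 36.8 q6 -0.94
```

```bash
python3 -m jog '{"linear":[[0,0,0],[0,0,0],[0,0,0],[0,0,0],[-1,0,0],[-3,0,0],[-6,0,0],[-9,0,0],[-12,0,0],[-16,0,0],[-16,0,0],[-16,0,0]],"twist":[0,0,0,0,0,0,0,0,0,0,0,0],"claw":[0.25,0.25,0.25,0.25,0.25,0.25,0.25,0.35,0.35,0.35,0.35,0.35]}' 25
python3 - <<'E'
from h import *
did([-16,0,0])
s=snap("wrist"); save(s,"w34.png")
s=snap("scene"); save(s,"s34.png",(100,180,340,390),3)
plan([.27,-.50,.25])
E
```

```text
t: 37.8
tcp_pos: [0.4096, -0.2938, 0.1967]
tool_rot: [0.474, 0.522, -0.475, 0.527]
force: [0.0, 0.2, -0.4]
finger_gap: 0.678
cmd [ 0.4085 -0.293   0.1935  0.1   ] meas [ 0.4096 -0.2938  0.1967] F [ 0.   0.2 -0.4] gap 0.678 t 37.8 q6 -0.94
PLAN linear [ -5.65 -15.85  19.21] twist 0
```

View pics/w34.png

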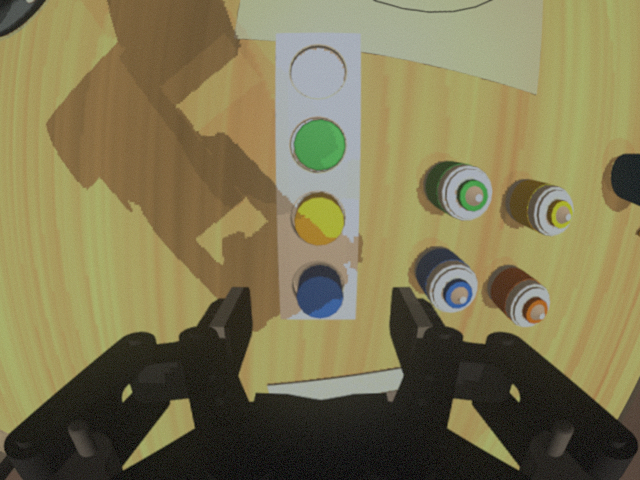

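View pics/s34.png

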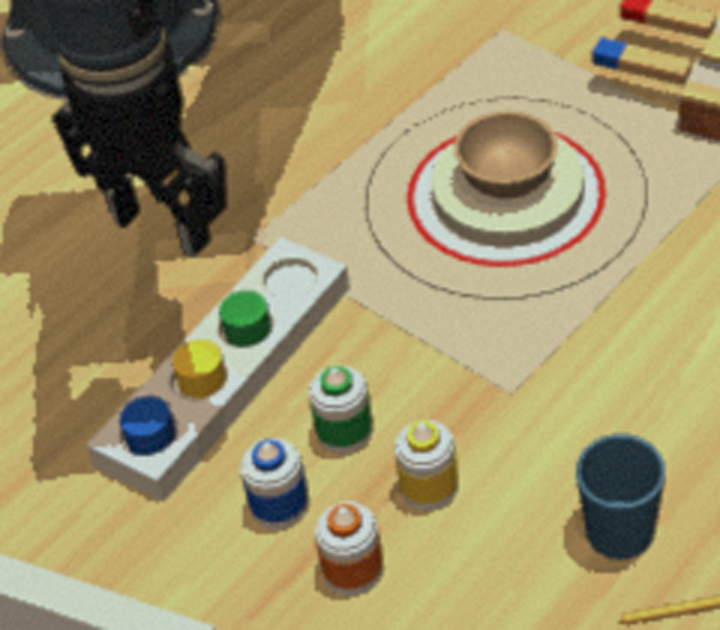

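```bash
python3 -m jog '{"linear":[[-5.6,-15.8,19.2],[-5.6,-15.8,19.2],[-5.6,-15.8,19.2],[-5.6,-15.8,19.2],[-5.6,-15.8,19.2],[-5.6,-15.8,19.2],[-5.6,-15.8,19.2],[-5.6,-15.8,19.2],[-5.6,-15.8,19.2],[-5.6,-15.8,19.2],[-5.6,-15.8,19.2],[-5.6,-15.8,19.2]],"twist":[0,0,0,0,0,0,0,0,0,0,0,0],"claw":[0.35,0.35,0.35,0.35,0.35,0.35,0.35,0.35,0.35,0.35,0.35,0.35]}' 25
python3 - <<'E'
from h import *
did([-5.6,-15.8,19.2])
s=snap("top"); save(s,"t35.png",(170,130,520,370),2.25)
save(s,"t35b.png",(390,200,520,350),4)
s=snap("scene"); save(s,"s35.png",(120,240,260,350),5.5)
E
```

```text
t: 38.9
tcp_pos: [0.2714, -0.4978, 0.2492]
tool_rot: [0.474, 0.525, -0.473, 0.524]
force: [0.6, -0.3, 0.1]
finger_gap: 0.674
cmd [ 0.2705 -0.4998  0.2495  0.1   ] meas [ 0.2714 -0.4978  0.2492] F [ 0.6 -0.3  0.1] gap 0.674 t 38.9 q6 -1.37
```

View pics/t35.png

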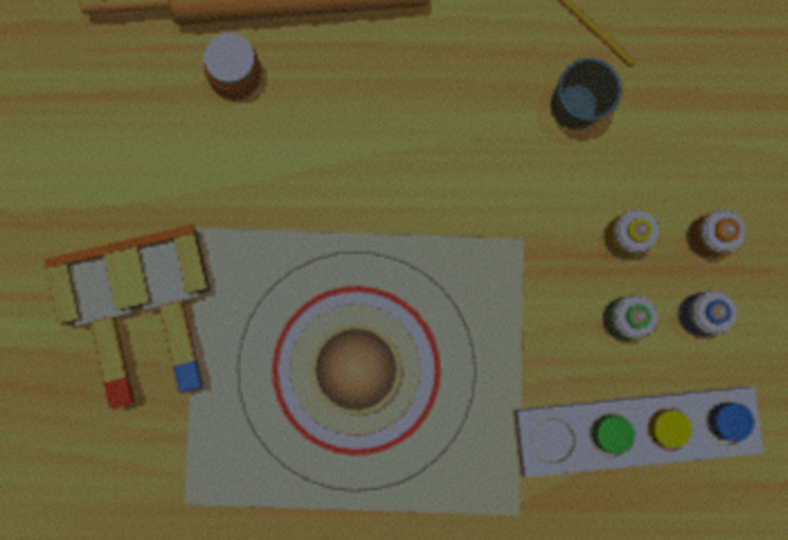

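View pics/t35b.png

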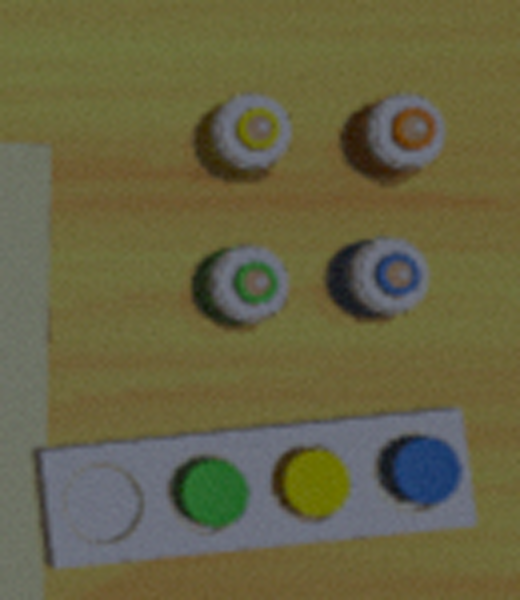

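View pics/s35.png

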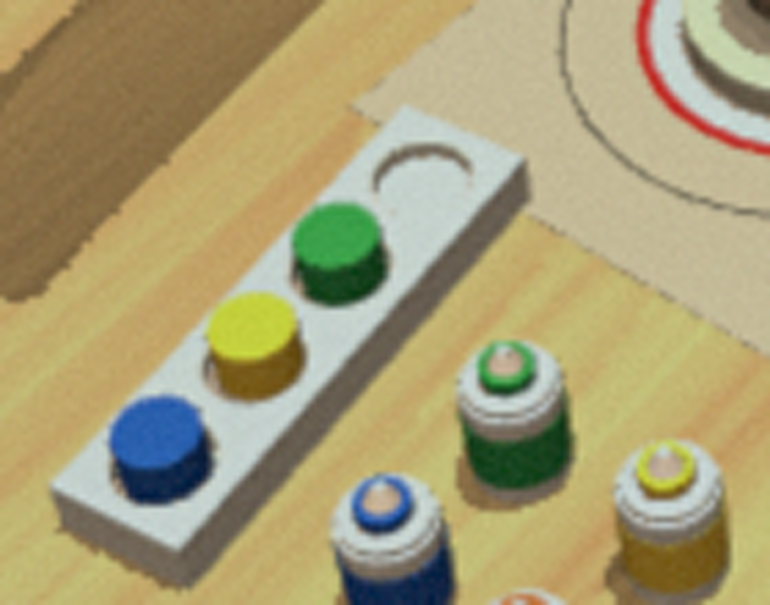

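Run:
```python
from h import *
T=snap("top");S=snap("scene")
def P(s,l,k,ox,oy,z): return plane(s,[((a+.5)/k-.5+ox,(b+.5)/k-.5+oy) for a,b in l],z)
t=[(212,492),(313,483),(423,470)]; sc=[(338,236),(253,328),(158,433)]
for z in(.050,.054,.064):
    a=P(T,t,4,390,200,z);b=P(S,sc,5.5,120,240,z); print(z,(b-a)[:,:2].round(4).tolist(), a[:,:2].round(4).tolist() )
```

```text
0.05 [[0.001, -0.0014], [0.0016, -0.0023], [0.001, -0.0021]] [[0.4029, -0.2282], [0.408, -0.2876], [0.4154, -0.3525]]
0.054 [[0.0036, -0.0046], [0.0042, -0.0055], [0.0036, -0.0053]] [[0.4032, -0.2272], [0.4082, -0.2864], [0.4156, -0.3511]]
0.064 [[0.0101, -0.0126], [0.0107, -0.0135], [0.0101, -0.0132]] [[0.4037, -0.2247], [0.4088, -0.2835], [0.4161, -0.3476]]
```

Run:
```python
from station import manip
print(manip.sense()["t"]); print(manip.sign_off())
```

```text
39.1
the job is handed in; nothing more can be done
None
```

I finished the job and handed it in at about 39 s of the 192 s allowed; sign-off gives no verdict.

- **Scrapers:** the red one is in the left bay and the blue one in the right. I slid each in blade first until it stopped against the back wall at about 7–9 N. Both still looked fully in from above at the end.
- **Bat:** I pushed it low down with closed fingertips in two strokes and a short nudge. The last top picture shows it centred, with clear space to the red ring all round.
- **Caps:** only after that, I lifted off green, yellow and blue and set them upright in wells 2, 3 and 4. The orange bottle had no cap at the start. The bottles are all standing, and I never touched the cup, jar or tin.

**Last checks:**
- **Height:** the cap tops work out at about 52–54 mm, and a seated cap should be at 54 mm. That fits all three caps being fully in their wells.
- **Sideways position:** the top camera alone puts the caps 2–5 mm off their well centres, most for yellow. The wells allow only about 3 mm of play, so part of that must be measuring error. The two fixed cameras also disagreed by about 4 mm throughout.
- **Yellow cap:** it touched its well lightly on the way in (about 3 N), so I shifted it under 1 mm. It read 6.8 N on reaching the floor, before I let go.

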